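# Clamp the dust drawer of a goldsmith's bench extractor with its toggle latch

## Robot

A 6-joint arm with a two-finger parallel gripper is mounted at the origin on the work surface. World frame = base frame: x ahead of the robot, y to its left, z up, the work surface at z = 0. Lengths are in m, angles in degrees, forces in N, time in s.
With the tool pointing down it reaches from about 0.35 to 0.875 m from the base axis. Payload 4.2 kg.
Tool frame: the origin (TCP) lies midway between the tips of the shut fingers; the grasp point (between the pads) lies 19 mm behind it; z points along the fingers, y is the line along which they close (so a half turn about z gives the same grasp; the last joint's range is limited). The gripper opens to 87 mm and grips with 3 to 60 N. Pads are 19 mm wide; open, the fingers measure 117 mm over their backs; the gripper's body (75 mm by 190 mm) begins 51 mm behind the grasp point.
Start: joints at [81.108, 22.042, 0.453, 0, -68.411, -14.817], TCP at [0.251, 0.572, 0.223] pointing down, gripper open.
Joint ranges: [-179.83, 179.83], [-69.29, 118.12], [-61.27, 80.66], [-181.25, 117.63], [-171.15, -9.14], [-177.46, 177.46]. Speed limits (degrees/s): [159.86, 159.86, 180, 180, 180, 180].

## Interface

Orientations are given as a 3x3 rotation matrix whose columns are the frame's x, y, z axes.
In Python, from station import sense, capture, finish_job, silhouettes, landmark_of gives the robot as it stands.
- The arm moves only by the tool step_arm, never from a script. Its arguments are lists of equal length, an entry for each row: "linear": the shift along the tool's x, y, z in mm, a list of three; "delta_rot": the turn, a rotation vector about the tool's x, y, z in rad, a list of three; "grip": the finger opening in mm, from 0 to 87. A call has 1 to 10 rows; each row shifts and turns the commanded pose from where the row before left it, along the tool's axes as they then stand; what a row does not reach is not made up. A row lasts 1/8 s, in which the tool goes at most 62.5 mm and 10.7 degrees, less where a joint would pass 70% of its speed; a pose out of reach is approached as far as the arm can. A call with a gripper value outside its range is refused whole. The fingers move at their own pace and stop on an object; the grip force is fixed at half the most. Time passes only in rows, so rows that do not move let the fingers close. It gives the time, the measured TCP pose, the force, the opening and the grip force at its end, in the units of the state.
- sense(): the state, without advancing time (a new reading comes with each control period).
- capture(name): name is "scene" or "top" or "wrist"; returns a dict with "img" (420x560x3 uint8, red, green, blue), "fx", "fy", "cx", "cy" (pixels), "world_to_cam" (4x4, takes a point from world to camera coordinates); the wrist camera has in their place "mount" (4x4, takes a point from camera to tool coordinates, whose origin is the TCP and whose axes are the flange's). Camera axes: x right, y up, looking along -z (the intrinsics and any distortion apply to the point x, -y, -z); pixel columns grow to the right and rows downward; lengths in m; the calibration is good to about 2 mm. A picture is of the moment at which its call begins: read the wrist's pose just before it. There is no depth.
- finish_job(): hands the job in; it is judged then, once.
Trained networks look in the newest picture that a camera, given by its name, has taken for a name from the list of things; names that differ only in an ending like _2 or _b are one class to them, and where a whole thing is asked for, a point or a joint stands for the part that bears it (a point fixed in the world has none). Each returns a list of dicts, best first, with "score" (0 to 1); they miss things now and then, are a little off and sometimes report something else, mostly with a low value. They report only what shows in the picture. A call takes as long as a camera call.
- silhouettes(camera, label): "mask" (420x560 bool, what is visible of it) and "point" ([column, row] in pixels, amid what is visible of it).
- landmark_of(camera, label): "point" ([column, row] in pixels: a listed point, or the origin of a listed thing).
The state is a dict: "time_s": time; "joints": joint angles; "joint_velocities": joint speeds; "effort": joint torques, N m; "tcp_pos": TCP position; "ee_rot": TCP orientation; "wrist_force": force on the tool from outside, world axes, zero at the start; "moment": the same for the moment, N m; "gripper_width": opening from 0.0 (shut) to 1.0 (fully open); "gripper_force": force on a finger pad.
Only numpy, scipy, OpenCV 4.12 (cv2) and the standard library are available. Lean on these libraries where they do the work, as an engineer would, in place of code of your own. Each camera call takes 0.05 s, during which the arm holds its last target. There are 200 camera calls.

## Task

The filter drawer of the green dust extractor has been emptied and left ajar: push it in until its front bears on the rubber seal, bring the latch's wire bail forward and hook its cross bar under the keeper on the drawer, then press the red lever over past centre until it lies flat and the drawer is clamped tight. Do it by feel with fingertip force, under 12 N on the drawer and on the hooked wire and under 20 N on the lever, and leave the brush, jars, rings, spool, hammer and file where they are.

Things in the scene. Friction and masses are not known exactly. Their poses are not given: they have to be found in the camera images.
- extractor: green steel bench dust extractor bolted to the bench, 250 x 200 x 120 mm high. Origin on the bench under the latch lever's pivot pin; x runs to the back, y to the left seen from the drawer, z up. The front is at -x. Pivot pin (along y) at x 0, z 134. Top at z 120. On top behind the latch: fan motor (52 mm radius, 42 high, at x 148, y 30), duct spigot (26 mm radius, 30 high, at x 160, y -62)
- drawer (a joint): how far the filter drawer stands open, m; slides along the extractor's x with 3 N of drag and stays where left. Its front meets the rubber seal somewhere between +0.003 and -0.003: the rubber has taken a set that cannot be seen, only felt. The seal is springy, about 6 N per mm; clamping squeezes it 1 to 9 mm
- drawer_box: front of the drawer; origin: middle of the top front edge of this box 40 mm deep (x), 196 wide, 104 high, its flat top level with the extractor's top (z 120). Axes as the extractor's. The face below it is clear to push on down to 70 mm lower; 80 mm down a bow handle sticks out 25 mm
- keeper_mouth (a point): point on the flat drawer top, below where the bail's bar sits when hooked, 62 mm ahead of the pivot when joint drawer is 0. The keeper, a steel hook open to -x, 24 mm wide: upright web from x +2.5 to +7.5, lip over x -5.5 to +7.5, z 8 to 12, so the mouth is 8 mm high. It is screwed down in slots: true place up to 1 mm off along x
- lever (a joint): angle of the red-gripped latch lever about its pivot, rad: 0 upright, positive leaning back (+x); about 1.6 lies flat on its rubber stop (4 N per mm, 50 mm from the pivot). Light drag, stays where left. With the bail hooked it goes taut between 0 and 0.9, resists with up to about 8 N at the grip, passes centre near 1.44, then snaps down by itself
- lever_grip: red grip of the lever, its outer half; origin: middle of the lever's free end, 66 mm from the pivot. The grip is 26 mm wide (y), 5 thick, 34 long; its z points along the lever away from the pivot, its x is normal to the lever's back face
- bail (a joint): angle of the wire bail to the lever, rad: 0 at right angles, pointing forward (-x) when the lever is upright; positive raises its free end. Angle of the bail above level = bail + lever. Stiff enough to stay where left, but it turns along with the lever unless its bar is held under the keeper's lip
- bail_wire: the wire bail; origin: middle of the bail's cross bar (along y). It is a U of 5 mm steel wire, 43 mm wide outside, its sides 33 mm apart inside, so it passes round the keeper; its two sides run back (its own +x) 73.1 mm to a pin through the lever, 16 mm from the pivot. Fingers can pinch the two sides from outside, just behind the bar; the bail can turn between them
- brush: wooden bench brush, 130 mm long, lying on the extractor's top right of the latch: a bystander
- stone_jar: clear jar, 40 mm across, 34 high, left of the extractor: a bystander; origin under its foot
- bead_jar: clear jar with white cap, 48 mm across, 40 high: a bystander; origin under its foot
- band_ring: steel finger ring, 23 mm across, 7 high, right of the extractor: a bystander; origin under it
- wide_ring: brass finger ring, 24 mm across, 10 high: a bystander; origin under it
- wire_spool: white spool, 72 mm across, 46 high: a bystander; origin under it
- hammer: wooden-handled hammer, 240 mm long, lying at the left: a bystander
- needle_file: needle file with orange handle, 160 mm long, lying at the right: a bystander

How it is judged (in metres and radians):
On the way, in this order (a step that is already met when the one before it is completed fails the run):
1. the drawer front bears on its seal (contact force between drawer_box and extractor above 0.7 N and contact force between bail_wire and drawer_box below 0.1 N and value of joint drawer below 0.004 m), for 0.2 s.
2. the bail's cross bar lies in the mouth of the keeper, under its lip, the lever not yet pressed down (x of bail_wire in the frame of keeper_mouth between -0.006 and 0.004 m and z of bail_wire in the frame of keeper_mouth below 0.0075 m and value of joint lever below 1.2 rad), for 0.2 s.
3. the lever lies flat, past centre (value of joint lever above 1.53 rad), for 0.2 s.
At the end, for the whole second after the job is handed in: The lever lies flat and still (joint lever above 1.53), the bail's bar sits in the keeper's mouth (-6 to +4 mm along x of keeper_mouth, less than 7.5 mm above it), and the drawer front is clamped on its seal with more than 4 N (value of joint lever above 1.53 rad and contact force between drawer_box and extractor above 4 N and x of bail_wire in the frame of keeper_mouth between -0.006 and 0.004 m and z of bail_wire in the frame of keeper_mouth below 0.0075 m and velocity of joint lever between -0.1 and 0.1 rad/s); the robot touches nothing.
It fails at once if the fingers press on the drawer front with more than 12 N or on the lever's grip with more than 20 N (contact force between the fingers and drawer_box above 12 N or contact force between the fingers and lever_grip above 20 N).
It fails at once if while the fingers hold the bail, before the lever is pressed, its wire bears on the drawer or the keeper with more than 12 N (contact force between the fingers and bail_wire above 0.5 N and contact force between bail_wire and extractor above 12 N and value of joint lever below 0.8 rad).
It fails at once if the brush, a jar, a ring, the spool, the hammer or the file is shifted by more than 20 mm (distance of any of brush, stone_jar, bead_jar, band_ring, wide_ring, wire_spool, hammer, needle_file from where it was at the start of the episode above 0.02 m).
It also fails if it takes over 72 s, if anything falls off the work surface, if the arm or the gripper's body presses on something with over 40 N, if the wrist force passes 120 N, or if a joint passes its speed limit or range.

## Working session

There is one attempt and no reset: what is moved stays moved. The work goes in short steps, Python scripts to look and compute and a tool call to move; the robot and the scene stay as the last step left them, time stands still between calls to the robot, and variables do not carry over. Pictures are saved under pics/ and viewed, at most 10 in all, crops included, and the job is handed in when it is done.

Besides the shell and the picture viewer there is one more tool, called after "Call:" by a JSON object that holds its "api" and its "payload", one argument or row to a line. step_arm: Moves the arm, as the interface text tells. Its arguments: {"type":"object","properties":{"linear":{"type":"array"},"delta_rot":{"type":"array"},"grip":{"type":"array"}},"required":["linear","delta_rot","grip"]}

```bash
mkdir -p pics; cat > h.py <<'E'
import numpy as np, cv2
from station import sense, capture, finish_job, silhouettes, landmark_of
def ray(c,px,s=None):
    x=(px[0]-c['cx'])/c['fx']; y=(px[1]-c['cy'])/c['fy']
    d=np.array([x,-y,-1.0])
    if 'world_to_cam' in c:
        M=np.linalg.inv(c['world_to_cam'])
    else:
        T=np.eye(4);T[:3,:3]=s['ee_rot'];T[:3,3]=s['tcp_pos'];M=T@c['mount']
    d=M[:3,:3]@d; return M[:3,3],d/np.linalg.norm(d)
def onz(c,px,z,s=None):
    o,d=ray(c,px,s); return o+d*(z-o[2])/d[2]
def tri(rays):
    A=np.zeros((3,3));b=np.zeros(3)
    for o,d in rays:
        P=np.eye(3)-np.outer(d,d);A+=P;b+=P@o
    p=np.linalg.solve(A,b)
    return p,[np.linalg.norm((np.eye(3)-np.outer(d,d))@(p-o)) for o,d in rays]
def proj(c,p,s=None):
    if 'world_to_cam' in c: W=c['world_to_cam']
    else:
        T=np.eye(4);T[:3,:3]=s['ee_rot'];T[:3,3]=s['tcp_pos'];W=np.linalg.inv(T@c['mount'])
    q=W@np.append(p,1); return np.array([c['cx']+c['fx']*q[0]/-q[2],c['cy']-c['fy']*q[1]/-q[2]])
E
python3 - <<'E'
from h import *
np.set_printoptions(precision=4,suppress=True)
s=sense();print(s)
C={}
for n in ['scene','top','wrist']:
    c=capture(n);C[n]=c;print({k:v for k,v in c.items() if k!='img'})
    cv2.imwrite(f'pics/{n}0.png',c['img'][:,:,::-1])
    for l in ['extractor','drawer_box','keeper_mouth','lever_grip','bail_wire','brush','hammer','needle_file']:
        print(n,l,[(r['point'],round(r['score'],2)) for r in landmark_of(n,l)[:2]])
E
```

```text
{'time_s': 0.0, 'joints': array([ 81.1097,  22.0895,   0.3796,  -0.0309, -68.412 , -14.8166]), 'joint_velocities': array([-0.0526, -0.0507, -0.0486, -0.0007,  0.0482,  0.0365]), 'effort': array([ -0.0008, -39.0667,  18.7401,   4.2198,   0.011 ,  -0.0002]), 'tcp_pos': array([0.251 , 0.5717, 0.2215]), 'ee_rot': array([[ 0.9155, -0.4022, -0.0008],
       [-0.4022, -0.9155, -0.002 ],
       [ 0.0001,  0.0022, -1.    ]]), 'wrist_force': array([-0.0932,  0.0765,  0.2563]), 'moment': array([ 0.0441,  0.0112, -0.0376]), 'gripper_force': 0.0, 'gripper_width': 0.9986096339641902}
{'fx': 411.35436688745585, 'fy': 411.35436688745585, 'cx': 270.9174021345173, 'cy': 201.28149569761618, 'world_to_cam': array([[ 0.8721,  0.4893, -0.0019, -0.4367],
       [-0.277 ,  0.4968,  0.8225,  0.0275],
       [ 0.4034, -0.7168,  0.5688, -1.3306],
       [ 0.    ,  0.    ,  0.    ,  1.    ]])}
scene extractor [([306.5, 246.9], 0.63)]
scene drawer_box [([269.7, 195.6], 0.63)]
scene keeper_mouth [([274.0, 199.1], 0.97)]
scene lever_grip [([311.0, 185.9], 0.41)]
scene bail_wire [([280.9, 184.2], 0.46)]
scene brush
[... 575 characters left out ...]
, 163.9], 0.5)]
top bail_wire [([279.1, 197.9], 0.7)]
top brush [([314.6, 156.5], 0.84)]
top hammer [([139.6, 168.9], 0.87), ([276.0, 223.5], 0.54)]
top needle_file [([438.1, 263.7], 0.45), ([153.7, 224.2], 0.37)]
{'fx': 316.8778527657915, 'fy': 316.8778527657915, 'cx': 284.8134588978124, 'cy': 211.21179104940876, 'mount': array([[-0.001 ,  0.9613,  0.2754,  0.0746],
       [ 1.    ,  0.0009,  0.0006,  0.0001],
       [ 0.0004,  0.2754, -0.9613, -0.1629],
       [ 0.    ,  0.    ,  0.    ,  1.    ]])}
wrist extractor []
wrist drawer_box []
wrist keeper_mouth []
wrist lever_grip [([381.1, 64.3], 0.47)]
wrist bail_wire []
wrist brush []
wrist hammer []
wrist needle_file [([383.8, 63.9], 0.45)]
```

```bash
python3 - <<'E'
import cv2,numpy as np
a=cv2.imread('pics/scene0.png');b=cv2.imread('pics/top0.png')
A=cv2.resize(a[110:320,130:410],(560,420),interpolation=3)
cv2.imwrite('pics/sc.png',cv2.resize(a[100:310,150:430],(800,600),interpolation=3))
cv2.imwrite('pics/tp.png',cv2.resize(b,(800,600),interpolation=3))
E
python3 - <<'E'
import sys;sys.path.insert(0,'.')
from h import *
np.set_printoptions(precision=4,suppress=True)
c1=capture('scene');c2=capture('top')
for l,a,b in [('mouth',[274,199.1],[277.2,215.7]),('drawer',[269.7,195.6],[275.5,222.7]),('grip',[311,185.9],[282.3,163.9]),('bail',[280.9,184.2],[279.1,197.9]),('ext',[306.5,246.9],[281.6,192.7])]:
    p,r=tri([ray(c1,a),ray(c2,b)]);print(l,p,r)
E
```

```text
mouth [0.4875 0.0374 0.1148] [np.float64(0.0017568442644510956), np.float64(0.0017568442644510652)]
drawer [0.4702 0.0405 0.118 ] [np.float64(0.0038296658657208443), np.float64(0.0038296658657208313)]
grip [0.5961 0.0353 0.1925] [np.float64(0.0021456533907770734), np.float64(0.0021456533907770795)]
bail [0.5152 0.033  0.174 ] [np.float64(0.0030920119140297546), np.float64(0.003092011914029617)]
ext [ 0.5848  0.04   -0.0146] [np.float64(0.005154300064397707), np.float64(0.005154300064397529)]
```

View pics/sc.png

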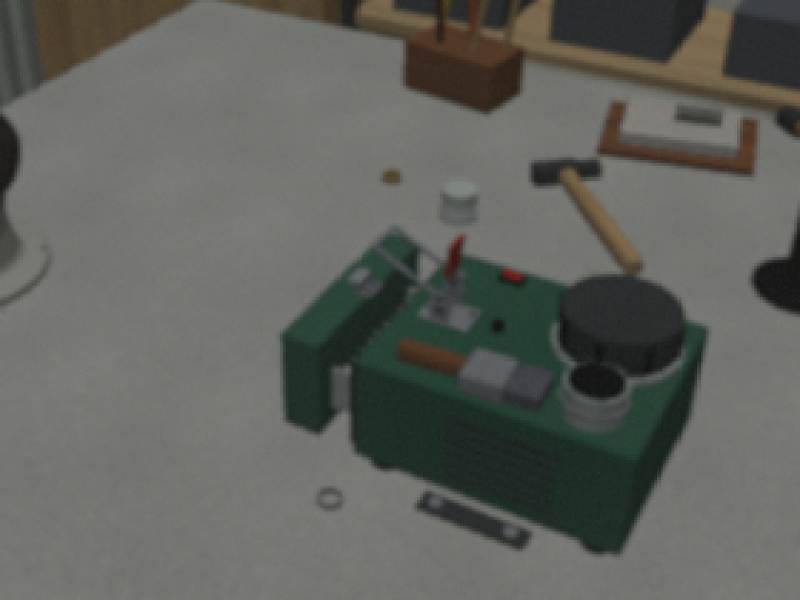

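View pics/tp.png

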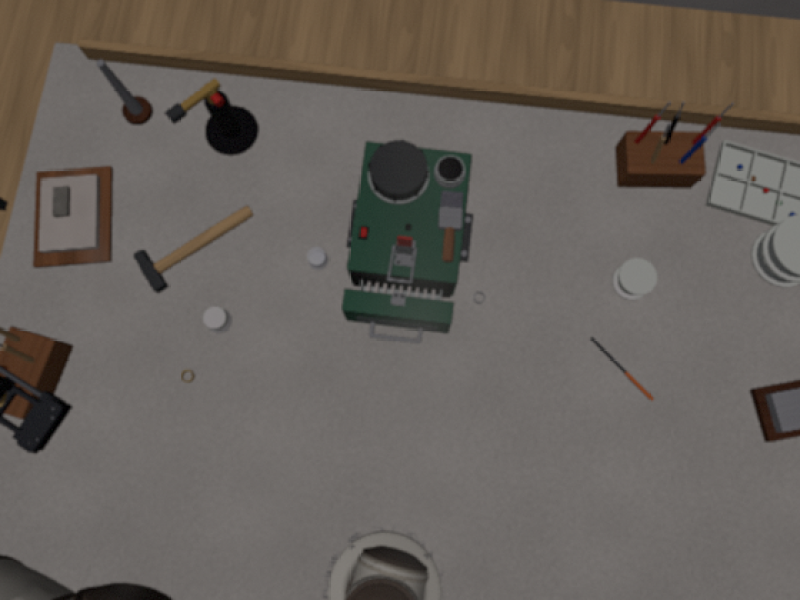

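The pictures show the extractor facing the robot. The drawer is ajar, with its handle at about (395,333) in the top view. The bail stands raised at (400,265), the red grip is at (404,241), and the brush is on the right. I'll bring the wrist camera over it.

Call:
{"api": "step_arm", "payload": {
  "linear": [
    [42,39,-5],
    [42,39,-5],
    [42,39,-5],
    [42,39,-5],
    [42,39,-5],
    [42,39,-5],
    [42,39,-5],
    [42,39,-5],
    [42,39,-5],
    [42,39,-5]
  ],
  "delta_rot": [
    [0,0,0],
    [0,0,0],
    [0,0,0],
    [0,0,0],
    [0,0,0],
    [0,0,0],
    [0,0,0],
    [0,0,0],
    [0,0,0],
    [0,0,0]
  ],
  "grip": [87,87,87,87,87,87,87,87,87,87]
}}

```text
time_s: 2.7
tcp_pos: [0.4795, 0.0445, 0.2732]
ee_rot: [[0.916, -0.402, 0.001], [-0.402, -0.916, 0.0], [0.001, -0.001, -1.0]]
wrist_force: [-0.1, 1.3, -0.4]
gripper_width: 0.998
gripper_force: 0.0
```

Call:
{"api": "step_arm", "payload": {
  "linear": [
    [0,0,0],
    [0,0,0],
    [0,0,0],
    [0,0,0],
    [0,0,0],
    [0,0,0],
    [0,0,0],
    [0,0,0],
    [0,0,0],
    [0,0,0]
  ],
  "delta_rot": [
    [0,0,0.18],
    [0,0,0.18],
    [0,0,0.18],
    [0,0,0.18],
    [0,0,0.18],
    [0,0,0.18],
    [0,0,0.18],
    [0,0,0.18],
    [0,0,0.18],
    [0,0,0.18]
  ],
  "grip": [87,87,87,87,87,87,87,87,87,87]
}}

```text
time_s: 3.95
tcp_pos: [0.479, 0.0463, 0.2727]
ee_rot: [[-0.604, -0.797, 0.0], [-0.797, 0.604, 0.0], [-0.0, -0.0, -1.0]]
wrist_force: [0.1, -0.5, -0.8]
gripper_width: 0.996
gripper_force: 0.0
```

Call:
{"api": "step_arm", "payload": {
  "linear": [
    [0,0,0],
    [0,0,0],
    [0,0,0],
    [0,0,0],
    [0,0,0]
  ],
  "delta_rot": [
    [0,0,0.18],
    [0,0,0.18],
    [0,0,0.18],
    [0,0,0.18],
    [0,0,0.18]
  ],
  "grip": [87,87,87,87,87]
}}

```text
time_s: 4.58
tcp_pos: [0.479, 0.0463, 0.2727]
ee_rot: [[-1.0, -0.022, 0.0], [-0.022, 1.0, 0.0], [-0.0, 0.0, -1.0]]
wrist_force: [-0.2, 0.2, 0.1]
gripper_width: 1.002
gripper_force: 0.0
```

```bash
cat > look.py <<'E'
from h import *
import sys
np.set_printoptions(precision=4,suppress=True)
name=sys.argv[1]
s=sense();c=capture('wrist')
im=c['img'][:,:,::-1].copy()
for l in ['drawer_box','keeper_mouth','lever_grip','bail_wire']:
    for r in landmark_of('wrist',l)[:1]:
        print(l,r['point'],round(r['score'],2),'onz.12',onz(c,r['point'],.12,s))
cv2.imwrite(f'pics/{name}.png',cv2.resize(im,(800,600),interpolation=3))
np.save('lastpose.npy',np.r_[s['tcp_pos'],s['ee_rot'].ravel()])
E
python3 look.py w1
```

```text
drawer_box [272.6, 188.2] 0.83 onz.12 [0.4691 0.034  0.12  ]
keeper_mouth [271.7, 244.5] 0.44 onz.12 [0.5305 0.0337 0.12  ]
lever_grip [265.1, 341.9] 0.72 onz.12 [0.6534 0.0271 0.12  ]
bail_wire [267.7, 262.1] 0.86 onz.12 [0.5511 0.0295 0.12  ]
```

View pics/w1.png

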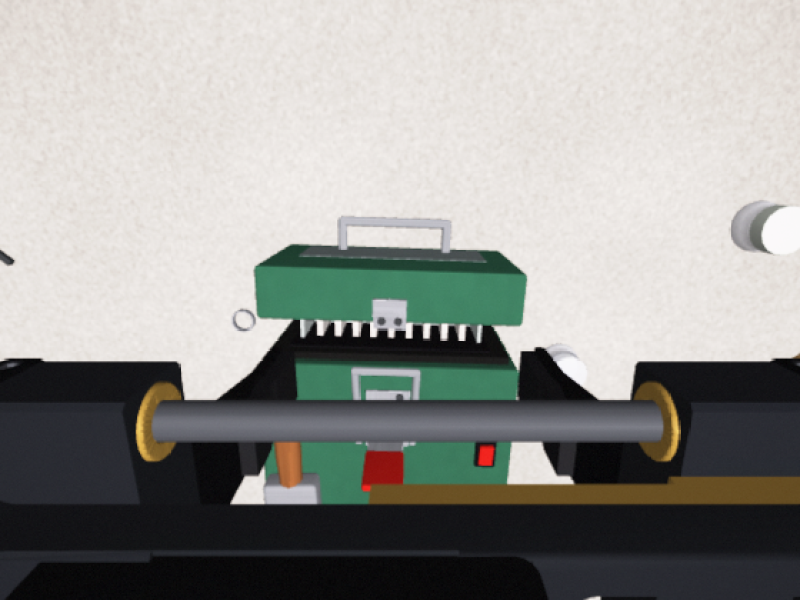

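```bash
python3 - <<'E'
from h import *
np.set_printoptions(precision=4,suppress=True)
s=sense();c=capture('wrist');k=.7
P={n:onz(c,np.array(p)*k,z,s) for n,p,z in [('dFL',(257,267),.12),('dFR',(525,274),.12),('dBL',(257,318),.12),('dBR',(524,325),.12),('eL',(297,362),.12),('eR',(516,370),.12),('keepfrontlip',(390,300),.132),('keepback',(390,331),.12)]}
for n,p in P.items(): print(n,p)
for a,b in [('dFL','dFR'),('dBL','dBR'),('eL','eR')]:
    d=P[b]-P[a];print(a,np.linalg.norm(d),np.degrees(np.arctan2(-d[0],d[1])))
c1=capture('scene');c2=capture('top')
W={}
for l in ['lever_grip','bail_wire','keeper_mouth','drawer_box']:
    q1=landmark_of('scene',l);q2=landmark_of('top',l);q3=landmark_of('wrist',l)
    R=[ray(c1,q1[0]['point']),ray(c2,q2[0]['point'])] if q1 and q2 else []
    if l!='keeper_mouth' and q3: R.append(ray(c,q3[0]['point'],s))
    if len(R)>1: print(l,*tri(R), q1[0]['score'],q2[0]['score'])
E
```

```text
dFL [ 0.4706 -0.06    0.12  ]
dFR [0.4701 0.1305 0.12  ]
dBL [ 0.5087 -0.0624  0.12  ]
dBR [0.5084 0.1337 0.12  ]
eL [ 0.5428 -0.0344  0.12  ]
eR [0.5445 0.1312 0.12  ]
keepfrontlip [0.4888 0.0351 0.132 ]
keepback [0.516  0.0352 0.12  ]
dFL 0.19056448569503523 0.14927923520823286
dBL 0.19607195671090075 0.09112855720920972
eL 0.1656688770788733 -0.5971077347310482
bail_wire [ 0.4786 -0.1194  0.3007] [np.float64(0.1146090921945281), np.float64(0.21586843586744822), np.float64(0.15870593479504033)] 0.63 0.18
keeper_mouth [0.4901 0.0314 0.125 ] [np.float64(0.0008939639955866759), np.float64(0.0008939639955865922)] 0.72 0.63
drawer_box [0.468  0.0347 0.1263] [np.float64(0.004689652702520161), np.float64(0.005262936082853436), np.float64(0.00118150512637337)] 0.86 0.67
```

Call:
{"api": "step_arm", "payload": {
  "linear": [
    [30,-5,0],
    [30,-5,0],
    [0,0,0],
    [0,0,0],
    [0,0,0],
    [0,0,0]
  ],
  "delta_rot": [
    [0,0,0.022],
    [0,0,0],
    [0,-0.175,0],
    [0,-0.175,0],
    [0,-0.175,0],
    [0,0,0]
  ],
  "grip": [0,0,0,0,0,0]
}}

```text
time_s: 6.32
tcp_pos: [0.4124, 0.0305, 0.2652]
ee_rot: [[-0.87, -0.007, 0.493], [-0.01, 1.0, -0.004], [-0.493, -0.008, -0.87]]
wrist_force: [0.5, 0.1, 0.5]
gripper_width: 0.4
gripper_force: 0.0
```

Call:
{"api": "step_arm", "payload": {
  "linear": [
    [15,0,26],
    [15,0,26],
    [15,0,26],
    [15,0,26],
    [15,0,26],
    [15,0,26],
    [0,0,0]
  ],
  "delta_rot": [
    [0,0,0],
    [0,0,0],
    [0,0,0],
    [0,0,0],
    [0,0,0],
    [0,0,0],
    [0,0,0]
  ],
  "grip": [0,0,0,0,0,0,0]
}}

```text
time_s: 7.2
tcp_pos: [0.4447, 0.031, 0.1536]
ee_rot: [[-0.903, -0.012, 0.429], [-0.005, 1.0, 0.018], [-0.429, 0.015, -0.903]]
wrist_force: [-0.4, -0.0, 0.3]
gripper_width: 0.01
gripper_force: 0.0
```

Call:
{"api": "step_arm", "payload": {
  "linear": [
    [8,0,17],
    [8,0,17],
    [8,0,17],
    [0,0,0]
  ],
  "delta_rot": [
    [0,0.03,0],
    [0,0.02,0],
    [0,0,0],
    [0,0,0]
  ],
  "grip": [0,0,0,0]
}}

```text
time_s: 7.7
tcp_pos: [0.4456, 0.031, 0.114]
ee_rot: [[-0.932, -0.015, 0.361], [-0.007, 1.0, 0.021], [-0.362, 0.017, -0.932]]
wrist_force: [-0.5, 0.7, 0.2]
gripper_width: 0.007
gripper_force: 0.0
```

```bash
python3 - <<'E'
from h import *
np.set_printoptions(precision=4,suppress=True)
s=sense();print(s['joints'],s['tcp_pos'],s['ee_rot'],s['wrist_force'])
c1=capture('scene');c2=capture('top');c3=capture('wrist')
for l in ['lever_grip','bail_wire','keeper_mouth','drawer_box']:
    q=[(n,landmark_of(n,l)) for n in ('scene','top','wrist')]
    print(l,[(n,a[0]['point'],round(a[0]['score'],2)) for n,a in q if a])
    R=[ray(c1 if n=='scene' else c2 if n=='top' else c3,a[0]['point'],s) for n,a in q if a and a[0]['score']>.35]
    if len(R)>1: print('   ',*tri(R))
E
```

```text
[  22.6455    2.5036  -61.1984   48.2706   -9.2047 -158.6807] [0.4456 0.031  0.114 ] [[-0.9323 -0.0145  0.3615]
 [-0.0073  0.9997  0.0215]
 [-0.3617  0.0174 -0.9321]] [-0.5496  0.671   0.2163]
lever_grip [('scene', [309.2, 186.2], 0.61), ('top', [337.3, 206.1], 0.66)]
    [ 0.562  -0.0703  0.2277] [np.float64(0.0677167048771268), np.float64(0.0677167048771268)]
bail_wire [('scene', [282.6, 181.4], 0.42), ('top', [140.4, 170.5], 0.68)]
    [0.482  0.3238 0.0766] [np.float64(0.11724511693271877), np.float64(0.11724511693271863)]
keeper_mouth [('scene', [274.7, 199.5], 0.96), ('top', [279.9, 213.8], 0.93), ('wrist', [289.8, 322.1], 0.95)]
    [0.4928 0.0326 0.1197] [np.float64(0.0015100650040923726), np.float64(0.003301823048521), np.float64(0.002781804566408468)]
drawer_box [('scene', [269.0, 196.6], 0.59), ('top', [275.8, 221.9], 0.87)]
    [0.4711 0.039  0.1165] [np.float64(0.001931666088736821), np.float64(0.001931666088736758)]
```

Call:
{"api": "step_arm", "payload": {
  "linear": [
    [-10,0,-28],
    [-10,0,-28],
    [-10,0,-28],
    [0,0,0],
    [0,0,0],
    [0,0,0],
    [0,0,0]
  ],
  "delta_rot": [
    [0,0,0],
    [0,0,0],
    [0,0,0],
    [0,0.125,0],
    [0,0.125,0],
    [0,0.125,0],
    [0,0,0]
  ],
  "grip": [0,0,0,0,0,0,0]
}}

```text
time_s: 9.32
tcp_pos: [0.4476, 0.0276, 0.1989]
ee_rot: [[-1.0, -0.01, 0.002], [-0.01, 1.0, 0.012], [-0.003, 0.012, -1.0]]
wrist_force: [-1.1, 0.9, -0.5]
gripper_width: 0.005
gripper_force: 0.0
```

```bash
python3 -c "
from station import sense
s=sense();print(s['joints'].round(1),s['tcp_pos'],s['ee_rot'].round(3))"
```

```text
[  24.     5.7  -25.    -0.7  -58.8 -113.1] [0.44759834 0.0275941  0.19890174] [[-1.    -0.01   0.002]
 [-0.01   1.     0.012]
 [-0.003  0.012 -1.   ]]
```

Call:
{"api": "step_arm", "payload": {
  "linear": [
    [0,0,0],
    [0,0,0],
    [0,0,0],
    [0,0,0],
    [0,0,0],
    [0,0,0],
    [0,0,0],
    [0,0,0],
    [0,0,0]
  ],
  "delta_rot": [
    [0,0,-0.1735],
    [0,0,-0.1735],
    [0,0,-0.1735],
    [0,0,-0.1735],
    [0,0,-0.1735],
    [0,0,-0.1735],
    [0,0,-0.1735],
    [0,0,-0.1735],
    [0,0,-0.1735]
  ],
  "grip": [0,0,0,0,0,0,0,0,0]
}}

```text
time_s: 10.45
tcp_pos: [0.4443, 0.0269, 0.1989]
ee_rot: [[0.008, -1.0, 0.003], [-1.0, -0.008, 0.012], [-0.012, -0.003, -1.0]]
wrist_force: [0.1, 0.7, -0.4]
gripper_width: 0.008
gripper_force: 0.0
```

Call:
{"api": "step_arm", "payload": {
  "linear": [
    [-42,14,0],
    [-42,14,0],
    [0,0,38],
    [0,0,38],
    [0,0,38],
    [0,0,0]
  ],
  "delta_rot": [
    [0,0,0],
    [0,0,0],
    [0,0,0],
    [0,0,0],
    [0,0,0],
    [0,0,0]
  ],
  "grip": [0,0,0,0,0,0]
}}

```text
time_s: 11.2
tcp_pos: [0.4148, 0.1108, 0.0842]
ee_rot: [[0.002, -1.0, -0.003], [-1.0, -0.002, 0.008], [-0.008, 0.003, -1.0]]
wrist_force: [0.5, 0.2, 0.0]
gripper_width: 0.008
gripper_force: 0.0
```

Call:
{"api": "step_arm", "payload": {
  "linear": [
    [0,-8,0],
    [0,-8,0],
    [0,-8,0],
    [0,-4,0],
    [0,-2,0],
    [0,-2,0],
    [0,0,0]
  ],
  "delta_rot": [
    [0,0,0],
    [0,0,0],
    [0,0,0],
    [0,0,0],
    [0,0,0],
    [0,0,0],
    [0,0,0]
  ],
  "grip": [0,0,0,0,0,0,0]
}}

```text
time_s: 12.08
tcp_pos: [0.4496, 0.1126, 0.0862]
ee_rot: [[0.002, -1.0, 0.002], [-1.0, -0.002, 0.012], [-0.012, -0.002, -1.0]]
wrist_force: [-0.4, -0.9, -0.4]
gripper_width: 0.004
gripper_force: 0.0
```

Call:
{"api": "step_arm", "payload": {
  "linear": [
    [0,-2,0],
    [0,-2,0],
    [0,-2,0],
    [0,-2,0],
    [0,0,0]
  ],
  "delta_rot": [
    [0,0,0],
    [0,0,0],
    [0,0,0],
    [0,0,0],
    [0,0,0]
  ],
  "grip": [0,0,0,0,0]
}}

```text
time_s: 12.7
tcp_pos: [0.4578, 0.1127, 0.0863]
ee_rot: [[0.002, -1.0, 0.002], [-1.0, -0.002, 0.012], [-0.012, -0.002, -1.0]]
wrist_force: [-0.6, -0.1, -0.4]
gripper_width: 0.004
gripper_force: 0.0
```

Call:
{"api": "step_arm", "payload": {
  "linear": [
    [0,-2,0],
    [0,-2,0],
    [0,-1,0],
    [0,-1,0]
  ],
  "delta_rot": [
    [0,0,0],
    [0,0,0],
    [0,0,0],
    [0,0,0]
  ],
  "grip": [0,0,0,0]
}}

```text
time_s: 13.2
tcp_pos: [0.4633, 0.1125, 0.0861]
ee_rot: [[0.002, -1.0, 0.001], [-1.0, -0.002, 0.012], [-0.012, -0.001, -1.0]]
wrist_force: [-2.6, 0.6, 0.8]
gripper_width: 0.005
gripper_force: 1.6
```

Call:
{"api": "step_arm", "payload": {
  "linear": [
    [0,-2,0],
    [0,-1,0],
    [0,-1,0]
  ],
  "delta_rot": [
    [0,0,0],
    [0,0,0],
    [0,0,0]
  ],
  "grip": [0,0,0]
}}

```text
time_s: 13.58
tcp_pos: [0.4675, 0.1125, 0.0862]
ee_rot: [[0.002, -1.0, 0.001], [-1.0, -0.002, 0.012], [-0.012, -0.001, -1.0]]
wrist_force: [-2.8, -0.6, 0.3]
gripper_width: 0.005
gripper_force: 1.5
```

Call:
{"api": "step_arm", "payload": {
  "linear": [
    [0,-1,0],
    [0,-1,0],
    [0,-1,0]
  ],
  "delta_rot": [
    [0,0,0],
    [0,0,0],
    [0,0,0]
  ],
  "grip": [0,0,0]
}}

```text
time_s: 13.95
tcp_pos: [0.4705, 0.1125, 0.0862]
ee_rot: [[0.002, -1.0, 0.001], [-1.0, -0.002, 0.012], [-0.012, -0.001, -1.0]]
wrist_force: [-2.7, -0.8, -0.7]
gripper_width: 0.003
gripper_force: 1.5
```

Call:
{"api": "step_arm", "payload": {
  "linear": [
    [0,-1,0],
    [0,-1,0],
    [0,-1,0]
  ],
  "delta_rot": [
    [0,0,0],
    [0,0,0],
    [0,0,0]
  ],
  "grip": [0,0,0]
}}

```text
time_s: 14.32
tcp_pos: [0.4735, 0.1125, 0.0862]
ee_rot: [[0.002, -1.0, 0.001], [-1.0, -0.002, 0.012], [-0.012, -0.001, -1.0]]
wrist_force: [-3.7, -1.4, -1.1]
gripper_width: 0.008
gripper_force: 1.4
```

Call:
{"api": "step_arm", "payload": {
  "linear": [
    [0,-1,0],
    [0,-1,0]
  ],
  "delta_rot": [
    [0,0,0],
    [0,0,0]
  ],
  "grip": [0,0]
}}

```text
time_s: 14.58
tcp_pos: [0.4755, 0.1125, 0.0862]
ee_rot: [[0.002, -1.0, 0.002], [-1.0, -0.002, 0.012], [-0.012, -0.002, -1.0]]
wrist_force: [-2.6, -2.5, -0.2]
gripper_width: 0.005
gripper_force: 1.4
```

```bash
python3 - <<'E'
from h import *
s=sense()
print(s['tcp_pos'],s['wrist_force'])
c=capture('wrist');c1=capture('scene')
a=cv2.resize(c['img'],(400,300),interpolation=3);b=cv2.resize(c1['img'][130:280,180:380],(400,300),interpolation=3)
cv2.imwrite('pics/w2.png',np.hstack([a,b])[:,:,::-1])
E
```

```text
[0.47554418 0.1125064  0.08622706] [-2.55956125 -2.48398908 -0.18417437]
```

View pics/w2.png

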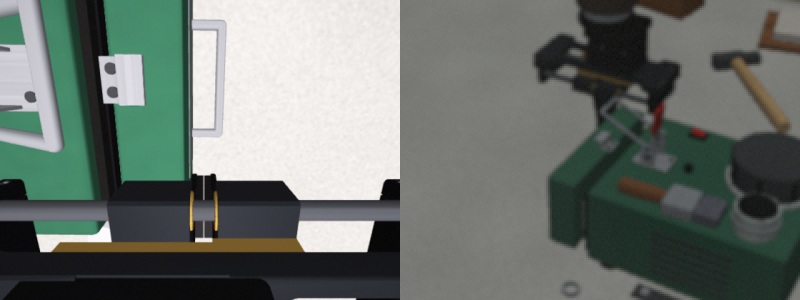

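The wrist view (left) shows the drawer back about 10 mm or less from the black seal at column 100. The keeper is at (122,80) and the bail is at (45,90), still raised. I'll keep pushing in small steps.

Call:
{"api": "step_arm", "payload": {
  "linear": [
    [0,-1,0],
    [0,-1,0],
    [0,-1,0]
  ],
  "delta_rot": [
    [0,0,0],
    [0,0,0],
    [0,0,0]
  ],
  "grip": [0,0,0]
}}

```text
time_s: 15.05
tcp_pos: [0.4787, 0.1126, 0.0863]
ee_rot: [[0.002, -1.0, 0.002], [-1.0, -0.002, 0.012], [-0.012, -0.002, -1.0]]
wrist_force: [-3.5, -2.0, -0.4]
gripper_width: 0.005
gripper_force: 1.4
```

Call:
{"api": "step_arm", "payload": {
  "linear": [
    [0,-1,0],
    [0,-0.5,0]
  ],
  "delta_rot": [
    [0,0,0],
    [0,0,0]
  ],
  "grip": [0,0]
}}

```text
time_s: 15.3
tcp_pos: [0.4803, 0.1127, 0.0863]
ee_rot: [[0.002, -1.0, 0.002], [-1.0, -0.002, 0.012], [-0.012, -0.002, -1.0]]
wrist_force: [-2.5, -2.5, -0.5]
gripper_width: 0.006
gripper_force: 1.4
```

Call:
{"api": "step_arm", "payload": {
  "linear": [
    [0,-1,0],
    [0,-0.5,0]
  ],
  "delta_rot": [
    [0,0,0],
    [0,0,0]
  ],
  "grip": [0,0]
}}

```text
time_s: 15.55
tcp_pos: [0.4818, 0.1127, 0.0864]
ee_rot: [[0.002, -1.0, 0.002], [-1.0, -0.002, 0.012], [-0.012, -0.002, -1.0]]
wrist_force: [-2.3, -1.8, 0.7]
gripper_width: 0.008
gripper_force: 1.4
```

Call:
{"api": "step_arm", "payload": {
  "linear": [
    [0,-0.5,0],
    [0,-0.5,0]
  ],
  "delta_rot": [
    [0,0,0],
    [0,0,0]
  ],
  "grip": [0,0]
}}

```text
time_s: 15.8
tcp_pos: [0.4827, 0.1127, 0.0863]
ee_rot: [[0.002, -1.0, 0.002], [-1.0, -0.002, 0.012], [-0.012, -0.002, -1.0]]
wrist_force: [-2.7, -1.9, -0.6]
gripper_width: 0.006
gripper_force: 1.4
```

Call:
{"api": "step_arm", "payload": {
  "linear": [
    [0,-0.6,0],
    [0,-0.4,0]
  ],
  "delta_rot": [
    [0,0,0],
    [0,0,0]
  ],
  "grip": [0,0]
}}

```text
time_s: 16.05
tcp_pos: [0.4837, 0.1127, 0.0864]
ee_rot: [[0.002, -1.0, 0.002], [-1.0, -0.002, 0.012], [-0.012, -0.002, -1.0]]
wrist_force: [-4.1, -1.6, 1.1]
gripper_width: 0.005
gripper_force: 1.4
```

Call:
{"api": "step_arm", "payload": {
  "linear": [
    [0,-0.6,0],
    [0,-0.4,0]
  ],
  "delta_rot": [
    [0,0,0],
    [0,0,0]
  ],
  "grip": [0,0]
}}

```text
time_s: 16.3
tcp_pos: [0.4847, 0.1127, 0.0863]
ee_rot: [[0.002, -1.0, 0.002], [-1.0, -0.002, 0.012], [-0.012, -0.002, -1.0]]
wrist_force: [-3.7, -2.7, -0.6]
gripper_width: 0.004
gripper_force: 1.4
```

Call:
{"api": "step_arm", "payload": {
  "linear": [
    [0,-0.6,0],
    [0,-0.4,0]
  ],
  "delta_rot": [
    [0,0,0],
    [0,0,0]
  ],
  "grip": [0,0]
}}

```text
time_s: 16.55
tcp_pos: [0.4857, 0.1127, 0.0864]
ee_rot: [[0.002, -1.0, 0.002], [-1.0, -0.002, 0.012], [-0.012, -0.002, -1.0]]
wrist_force: [-1.9, -2.3, 0.5]
gripper_width: 0.008
gripper_force: 1.4
```

Call:
{"api": "step_arm", "payload": {
  "linear": [
    [0,-0.6,0],
    [0,-0.4,0]
  ],
  "delta_rot": [
    [0,0,0],
    [0,0,0]
  ],
  "grip": [0,0]
}}

```text
time_s: 16.8
tcp_pos: [0.4867, 0.1127, 0.0864]
ee_rot: [[0.002, -1.0, 0.002], [-1.0, -0.002, 0.012], [-0.012, -0.002, -1.0]]
wrist_force: [-2.6, -2.4, 0.3]
gripper_width: 0.004
gripper_force: 1.5
```

Call:
{"api": "step_arm", "payload": {
  "linear": [
    [0,-0.6,0],
    [0,-0.4,0]
  ],
  "delta_rot": [
    [0,0,0],
    [0,0,0]
  ],
  "grip": [0,0]
}}

```text
time_s: 17.05
tcp_pos: [0.4877, 0.1127, 0.0864]
ee_rot: [[0.002, -1.0, 0.002], [-1.0, -0.002, 0.012], [-0.012, -0.002, -1.0]]
wrist_force: [-2.6, -3.1, -0.6]
gripper_width: 0.007
gripper_force: 1.5
```

Call:
{"api": "step_arm", "payload": {
  "linear": [
    [0,-0.6,0],
    [0,-0.4,0]
  ],
  "delta_rot": [
    [0,0,0],
    [0,0,0]
  ],
  "grip": [0,0]
}}

```text
time_s: 17.3
tcp_pos: [0.4883, 0.1126, 0.0863]
ee_rot: [[0.002, -1.0, 0.001], [-1.0, -0.002, 0.012], [-0.012, -0.001, -1.0]]
wrist_force: [-4.6, -0.7, 0.8]
gripper_width: 0.005
gripper_force: 2.5
```

Call:
{"api": "step_arm", "payload": {
  "linear": [
    [0,-0.2,0],
    [0,0,0]
  ],
  "delta_rot": [
    [0,0,0],
    [0,0,0]
  ],
  "grip": [0,0]
}}

```text
time_s: 17.55
tcp_pos: [0.4884, 0.1126, 0.0863]
ee_rot: [[0.002, -1.0, 0.001], [-1.0, -0.002, 0.012], [-0.012, -0.001, -1.0]]
wrist_force: [-4.7, -1.5, 2.4]
gripper_width: 0.007
gripper_force: 2.5
```

Call:
{"api": "step_arm", "payload": {
  "linear": [
    [0,0,0],
    [0,0,0]
  ],
  "delta_rot": [
    [0,0,0],
    [0,0,0]
  ],
  "grip": [0,0]
}}

```text
time_s: 17.8
tcp_pos: [0.4884, 0.1127, 0.0863]
ee_rot: [[0.002, -1.0, 0.001], [-1.0, -0.002, 0.012], [-0.012, -0.001, -1.0]]
wrist_force: [-4.3, -1.6, 1.5]
gripper_width: 0.006
gripper_force: 2.5
```

Call:
{"api": "step_arm", "payload": {
  "linear": [
    [0,-0.3,0],
    [0,0,0],
    [0,0,0]
  ],
  "delta_rot": [
    [0,0,0],
    [0,0,0],
    [0,0,0]
  ],
  "grip": [0,0,0]
}}

```text
time_s: 18.18
tcp_pos: [0.4885, 0.1126, 0.0863]
ee_rot: [[0.002, -1.0, 0.001], [-1.0, -0.002, 0.012], [-0.012, -0.001, -1.0]]
wrist_force: [-5.5, -1.7, 1.8]
gripper_width: 0.008
gripper_force: 2.9
```

Call:
{"api": "step_arm", "payload": {
  "linear": [
    [0,15,0],
    [0,15,0],
    [0,0,-50],
    [0,0,-50],
    [0,0,-50]
  ],
  "delta_rot": [
    [0,0,0],
    [0,0,0],
    [0,0,0],
    [0,0,0],
    [0,0,0]
  ],
  "grip": [0,0,0,0,0]
}}

```text
time_s: 18.8
tcp_pos: [0.4586, 0.1112, 0.2384]
ee_rot: [[0.003, -1.0, 0.005], [-1.0, -0.003, 0.013], [-0.013, -0.005, -1.0]]
wrist_force: [1.5, 0.6, -0.5]
gripper_width: 0.005
gripper_force: 0.0
```

Call:
{"api": "step_arm", "payload": {
  "linear": [
    [0,0,0],
    [0,0,0],
    [0,0,0],
    [0,0,0],
    [0,0,0],
    [0,0,0],
    [0,0,0],
    [0,0,0],
    [0,0,0],
    [0,0,0]
  ],
  "delta_rot": [
    [0,0,0.1745],
    [0,0,0.1745],
    [0,0,0.1745],
    [0,0,0.1745],
    [0,0,0.1745],
    [0,0,0.1745],
    [0,0,0.1745],
    [0,0,0.1745],
    [0,0,0.173],
    [0,0,0]
  ],
  "grip": [60,60,60,60,60,60,60,60,60,60]
}}

```text
time_s: 20.05
tcp_pos: [0.4587, 0.1112, 0.2367]
ee_rot: [[-1.0, -0.007, 0.004], [-0.007, 1.0, 0.013], [-0.004, 0.013, -1.0]]
wrist_force: [-0.5, 0.3, 0.1]
gripper_width: 0.691
gripper_force: 0.0
```

```bash
python3 look.py w3; python3 - <<'E'
from h import *
np.set_printoptions(precision=4,suppress=True)
c1=capture('scene');c2=capture('top')
for l in ['lever_grip','bail_wire','keeper_mouth','drawer_box']:
    q=[(c,landmark_of(n,l)) for n,c in (('scene',c1),('top',c2))]
    print(l,[(a[0]['point'],round(a[0]['score'],2)) for n,a in q if a])
    if all(a for n,a in q): print('   ',*tri([ray(c,a[0]['point']) for c,a in q]))
E
```

```text
drawer_box [199.2, 248.0] 0.86 onz.12 [0.4993 0.0322 0.12  ]
keeper_mouth [204.8, 274.7] 0.84 onz.12 [0.5273 0.0357 0.12  ]
lever_grip [([308.7, 186.1], 0.52), ([280.0, 164.9], 0.48)]
    [0.5914 0.0391 0.1893] [np.float64(0.005036625935389964), np.float64(0.0050366259353900366)]
bail_wire [([280.0, 182.0], 0.65), ([278.7, 195.1], 0.45)]
    [0.5168 0.0323 0.1826] [np.float64(0.00669170713773836), np.float64(0.0066917071377383475)]
keeper_mouth [([285.3, 202.6], 0.64), ([278.4, 201.3], 0.92)]
    [0.5232 0.0378 0.1158] [np.float64(2.915843974170339e-05), np.float64(2.9158439741704494e-05)]
drawer_box [([278.7, 200.3], 0.84), ([277.7, 213.5], 0.87)]
    [0.4969 0.039  0.1121] [np.float64(0.005363974703125627), np.float64(0.0053639747031256875)]
```

View pics/w3.png

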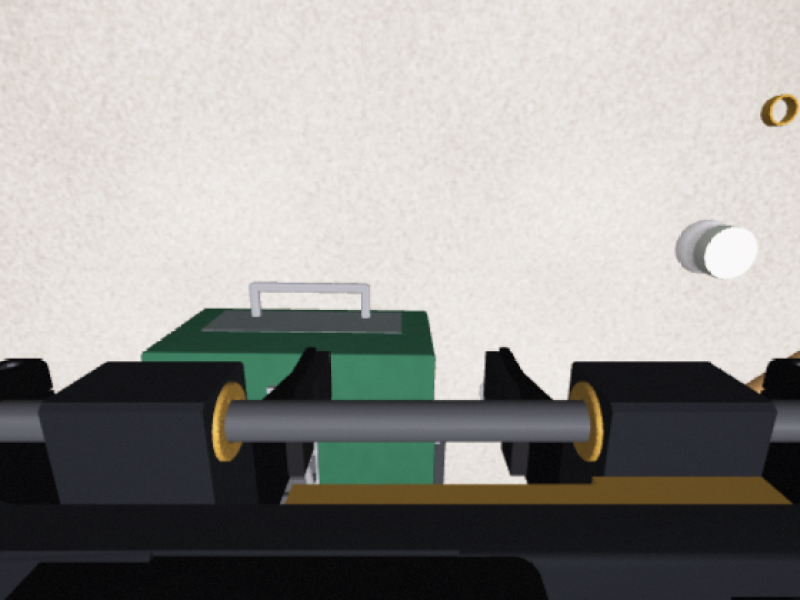

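Call:
{"api": "step_arm", "payload": {
  "linear": [
    [-38,-25,-15],
    [-38,-25,-15],
    [-38,-25,-15],
    [0,0,0],
    [0,0,0]
  ],
  "delta_rot": [
    [0,0,0],
    [0,0,0],
    [0,0,0],
    [-0.012,0,0],
    [0,0,0]
  ],
  "grip": [60,60,60,60,60]
}}

```text
time_s: 21.42
tcp_pos: [0.5725, 0.0356, 0.2799]
ee_rot: [[-1.0, -0.003, 0.0], [-0.003, 1.0, 0.024], [-0.0, 0.024, -1.0]]
wrist_force: [0.6, -0.7, 0.6]
gripper_width: 0.687
gripper_force: 0.0
```

```bash
python3 look.py w4; python3 -c "
import cv2
a=cv2.imread('pics/w4.png');cv2.imwrite('pics/w4c.png',cv2.resize(a[130:430,200:600],(800,600),interpolation=3))"
```

```text
drawer_box [279.6, 124.7] 0.91 onz.12 [0.5003 0.0345 0.12  ]
keeper_mouth [279.3, 151.5] 0.89 onz.12 [0.5263 0.0342 0.12  ]
lever_grip [277.6, 239.0] 0.73 onz.12 [0.6201 0.0321 0.12  ]
bail_wire [280.2, 150.1] 0.71 onz.12 [0.5249 0.0351 0.12  ]
```

View pics/w4c.png

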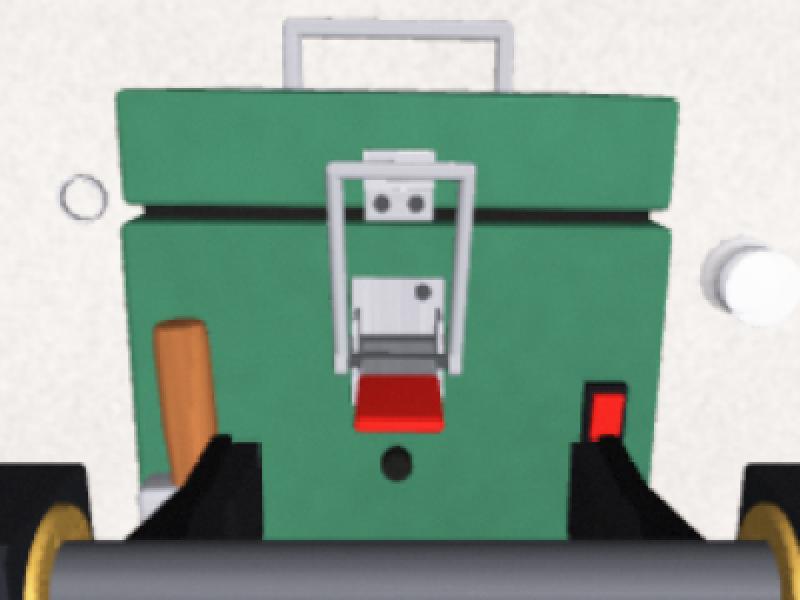

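The crop shows the keeper lip at row 152, the bail bar at (400,170) running from column 327 to 476, the bail pin at row 358, and the lever's free end at row 430 with the red grip. The drawer back edge is at row 205, seated on the black seal.

```bash
cat > fit.py <<'E'
from h import *
from scipy.optimize import least_squares
np.set_printoptions(precision=4,suppress=True)
v=np.load('lastpose.npy');s={'tcp_pos':v[:3],'ee_rot':v[3:].reshape(3,3)}
c=capture('wrist')
f=lambda u,w:np.array([(200+u/2)*.7,(130+w/2)*.7])
for n,p,z in [('lipfront',(400,153),.132),('keepback',(400,220),.1215),('drawerfront',(400,95),.12),('drawerback',(400,207),.12),('extfront',(400,222),.12),('eL',(122,222),.12),('eR',(670,230),.12),('dL',(118,90),.12),('dR',(677,98),.12)]:
    print(n,onz(c,f(*p),z,s))
obs=[(f(327,170),'barL'),(f(476,170),'barR'),(f(340,358),'pinL'),(f(456,358),'pinR'),(f(355,428),'gL'),(f(443,428),'gR')]
def pts(q):
    px,y,l,b=q
    pin=np.array([px+.016*np.sin(l),y,.134+.016*np.cos(l)])
    a=b+l
    bar=pin+.0731*np.array([-np.cos(a),0,np.sin(a)])
    g=np.array([px+.066*np.sin(l),y,.134+.066*np.cos(l)])
    Y=np.array([0,1,0])
    return [bar-.0215*Y,bar+.0215*Y,pin-.0215*Y,pin+.0215*Y,g-.013*Y,g+.013*Y]
r=least_squares(lambda q:np.concatenate([proj(c,p,s)-o for p,(o,_) in zip(pts(q),obs)]),[.585,.035,.2,.4])
print(r.x,r.fun.reshape(-1,2));P=pts(r.x);print('bar',(P[0]+P[1])/2,'pin',(P[2]+P[3])/2,'grip',(P[4]+P[5])/2)
E
python3 fit.py
```

```text
lipfront [0.5186 0.0348 0.132 ]
keepback [0.5427 0.0348 0.1215]
drawerfront [0.4999 0.0349 0.12  ]
drawerback [0.5383 0.0348 0.12  ]
extfront [0.5436 0.0348 0.12  ]
eL [ 0.5435 -0.0637  0.12  ]
eR [0.5466 0.1322 0.12  ]
dL [ 0.4984 -0.0612  0.12  ]
dR [0.5007 0.1309 0.12  ]
[0.5835 0.0341 0.1164 0.3375] [[-1.1878 -0.0381]
 [-0.3452 -0.0348]
 [-1.6543  0.1959]
 [ 2.2662 -0.0252]
 [ 0.0776  0.1256]
 [ 0.9705 -0.0909]]
bar [0.5197 0.0341 0.1819] pin [0.5854 0.0341 0.1499] grip [0.5912 0.0341 0.1996]
```

Call:
{"api": "step_arm", "payload": {
  "linear": [
    [0,0,0],
    [22,-1,0],
    [23,-1,0],
    [0,0,40],
    [0,0,40],
    [0,0,10],
    [0,0,0]
  ],
  "delta_rot": [
    [0.024,0,0.006],
    [0,0,0],
    [0,0,0],
    [0,0,0],
    [0,0,0],
    [0,0,0],
    [0,0,0]
  ],
  "grip": [62,62,62,62,62,62,62]
}}

```text
time_s: 22.6
tcp_pos: [0.5286, 0.034, 0.1908]
ee_rot: [[-1.0, 0.001, 0.002], [0.001, 1.0, -0.001], [-0.002, -0.001, -1.0]]
wrist_force: [0.1, -0.2, 1.1]
gripper_width: 0.71
gripper_force: 0.0
```

```bash
python3 look.py w5; python3 -c "
import cv2
a=cv2.imread('pics/w5.png');cv2.imwrite('pics/w5c.png',cv2.resize(a[180:480,200:600],(800,600),interpolation=3))"
```

```text
drawer_box [285.7, 184.1] 0.96 onz.12 [0.4983 0.0349 0.12  ]
keeper_mouth [285.1, 218.6] 0.63 onz.12 [0.5253 0.0344 0.12  ]
bail_wire [286.5, 242.4] 0.85 onz.12 [0.5451 0.0355 0.12  ]
```

View pics/w5c.png

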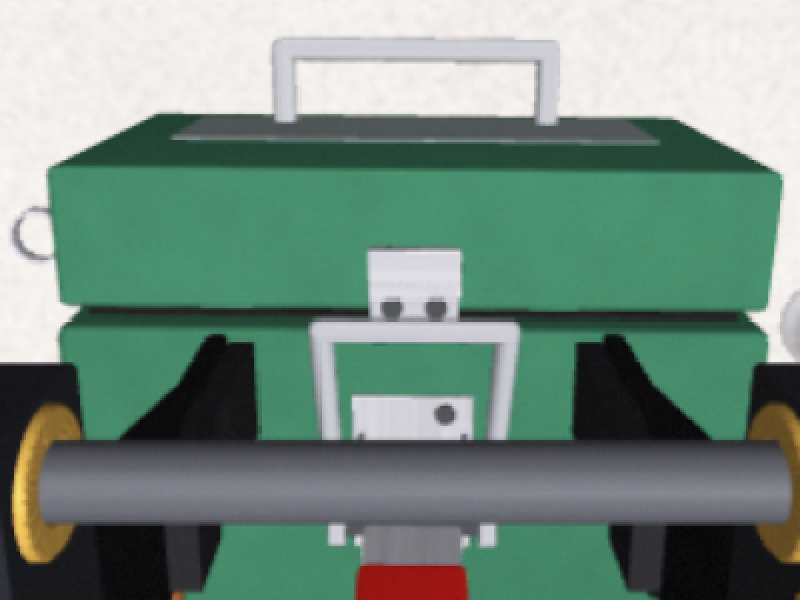

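The picture shows the keeper lip at row 250, the bail bar at row 330 between the open fingers (columns 310 to 520), and the fingers symmetric about it.

```bash
python3 - <<'E'
from h import *
np.set_printoptions(precision=4,suppress=True)
v=np.load('lastpose.npy');s={'tcp_pos':v[:3],'ee_rot':v[3:].reshape(3,3)}
c=capture('wrist')
f=lambda u,w:np.array([(200+u/2)*.7,(180+w/2)*.7])
for z in (.178,.182,.186): print('bar',onz(c,f(414,332),z,s), 'w',onz(c,f(519,332),z,s)[1]-onz(c,f(309,332),z,s)[1])
print('lipfront',onz(c,f(414,250),.132,s),'w',onz(c,f(461,250),.132,s)[1]-onz(c,f(369,250),.132,s)[1])
print('drawerfront',onz(c,f(414,168),.12,s),'dback',onz(c,f(414,306),.12,s))
E
```

```text
bar [0.5218 0.0343 0.178 ] w 0.04362867610692858
bar [0.5202 0.0343 0.182 ] w 0.04263481084289231
bar [0.5186 0.0343 0.186 ] w 0.041640945578856024
lipfront [0.5177 0.0343 0.132 ] w 0.023487939952006105
drawerfront [0.4988 0.0343 0.12  ] dback [0.5372 0.0342 0.12  ]
```

Call:
{"api": "step_arm", "payload": {
  "linear": [
    [0,0,9],
    [0,0,7],
    [0,0,0],
    [0,0,0],
    [0,0,0],
    [0,0,0]
  ],
  "delta_rot": [
    [0,0,0],
    [0,0,0],
    [0,0,0],
    [0,0,0],
    [0,0,0],
    [0,0,0]
  ],
  "grip": [62,62,40,40,40,40]
}}

```text
time_s: 23.65
tcp_pos: [0.5284, 0.0338, 0.1747]
ee_rot: [[-1.0, 0.002, 0.002], [0.002, 1.0, 0.0], [-0.002, 0.0, -1.0]]
wrist_force: [-0.0, -1.3, -0.1]
gripper_width: 0.475
gripper_force: 30.0
```

Call:
{"api": "step_arm", "payload": {
  "linear": [
    [2,0,8],
    [2,0,8],
    [2,0,8],
    [2.5,0,8],
    [0,0,0]
  ],
  "delta_rot": [
    [0,0,0],
    [0,0,0],
    [0,0,0],
    [0,0,0],
    [0,0,0]
  ],
  "grip": [40,40,40,40,40]
}}

```text
time_s: 24.28
tcp_pos: [0.5205, 0.034, 0.1421]
ee_rot: [[-1.0, 0.002, 0.003], [0.002, 1.0, 0.0], [-0.003, 0.0, -1.0]]
wrist_force: [2.7, -1.6, 1.8]
gripper_width: 0.479
gripper_force: 30.0
```

```bash
python3 look.py w6; python3 -c "
import cv2
a=cv2.imread('pics/w6.png');cv2.imwrite('pics/w6c.png',cv2.resize(a[200:500,200:600],(800,600),interpolation=3))"
```

```text
drawer_box [285.8, 214.8] 0.55 onz.12 [0.4995 0.0349 0.12  ]
keeper_mouth [284.2, 251.8] 0.64 onz.12 [0.5239 0.0338 0.12  ]
bail_wire [287.2, 253.8] 0.93 onz.12 [0.5253 0.0357 0.12  ]
```

View pics/w6c.png

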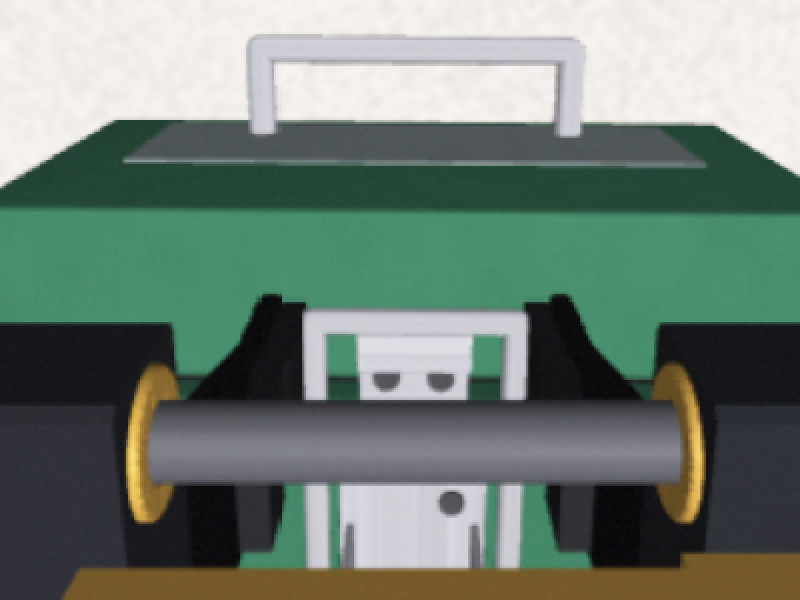

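The bail bar is at row 321, just in front of and above the keeper lip (row 340 and below), and the fingers are pinching its sides. I'll lower it in front of the lip.

Call:
{"api": "step_arm", "payload": {
  "linear": [
    [1.5,0,4],
    [1,0,4],
    [0,0,4],
    [0,0,0]
  ],
  "delta_rot": [
    [0,0,0],
    [0,0,0],
    [0,0,0],
    [0,0,0]
  ],
  "grip": [40,40,40,40]
}}

```text
time_s: 25.02
tcp_pos: [0.5167, 0.0339, 0.1299]
ee_rot: [[-1.0, 0.002, 0.0], [0.002, 1.0, -0.0], [-0.0, -0.0, -1.0]]
wrist_force: [1.9, -1.2, 2.9]
gripper_width: 0.476
gripper_force: 30.0
```

Call:
{"api": "step_arm", "payload": {
  "linear": [
    [0,0,1.5],
    [0,0,1.5],
    [0,0,0]
  ],
  "delta_rot": [
    [0,0,0],
    [0,0,0],
    [0,0,0]
  ],
  "grip": [40,40,40]
}}

```text
time_s: 25.4
tcp_pos: [0.5167, 0.0338, 0.1271]
ee_rot: [[-1.0, 0.002, 0.0], [0.002, 1.0, -0.0], [-0.0, -0.0, -1.0]]
wrist_force: [0.5, -0.5, 3.0]
gripper_width: 0.473
gripper_force: 30.0
```

Call:
{"api": "step_arm", "payload": {
  "linear": [
    [0,0,1],
    [0,0,1],
    [0,0,0]
  ],
  "delta_rot": [
    [0,0,0],
    [0,0,0],
    [0,0,0]
  ],
  "grip": [40,40,40]
}}

```text
time_s: 25.78
tcp_pos: [0.5168, 0.0338, 0.1251]
ee_rot: [[-1.0, 0.002, 0.001], [0.002, 1.0, -0.0], [-0.001, -0.0, -1.0]]
wrist_force: [-0.2, -0.6, 3.2]
gripper_width: 0.481
gripper_force: 30.0
```

Call:
{"api": "step_arm", "payload": {
  "linear": [
    [0,0,0.7],
    [0,0,0.5],
    [0,0,0]
  ],
  "delta_rot": [
    [0,0,0],
    [0,0,0],
    [0,0,0]
  ],
  "grip": [40,40,40]
}}

```text
time_s: 26.15
tcp_pos: [0.5171, 0.0338, 0.1241]
ee_rot: [[-1.0, 0.002, 0.001], [0.002, 1.0, -0.0], [-0.001, -0.0, -1.0]]
wrist_force: [-1.3, 0.3, 2.1]
gripper_width: 0.483
gripper_force: 30.0
```

```bash
python3 look.py w7; python3 -c "
import cv2
a=cv2.imread('pics/w7.png');cv2.imwrite('pics/w7c.png',cv2.resize(a[250:450,260:530],(800,592),interpolation=3))"
```

```text
drawer_box [286.8, 228.7] 0.86 onz.12 [0.4988 0.0352 0.12  ]
keeper_mouth [287.1, 270.4] 0.87 onz.12 [0.5244 0.0353 0.12  ]
bail_wire [287.3, 249.8] 0.92 onz.12 [0.5115 0.0355 0.12  ]
```

View pics/w7c.png

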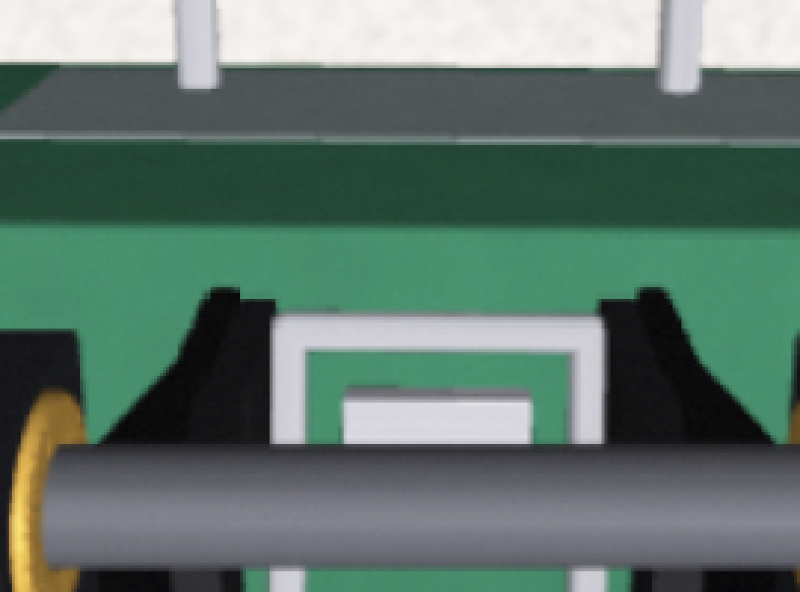

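The bail bar (row 333) is in front of the keeper lip (row 392) and close to the drawer top. I'll feel for the last bit of height.

Call:
{"api": "step_arm", "payload": {
  "linear": [
    [0,0,0.7],
    [0,0,0]
  ],
  "delta_rot": [
    [0,0,0],
    [0,0,0]
  ],
  "grip": [40,40]
}}

```text
time_s: 26.65
tcp_pos: [0.5173, 0.0338, 0.1235]
ee_rot: [[-1.0, 0.002, 0.002], [0.002, 1.0, -0.0], [-0.002, -0.0, -1.0]]
wrist_force: [-1.1, -0.8, 2.9]
gripper_width: 0.474
gripper_force: 30.0
```

Call:
{"api": "step_arm", "payload": {
  "linear": [
    [0,0,0.7],
    [0,0,0]
  ],
  "delta_rot": [
    [0,0,0],
    [0,0,0]
  ],
  "grip": [40,40]
}}

```text
time_s: 26.9
tcp_pos: [0.5175, 0.0338, 0.1229]
ee_rot: [[-1.0, 0.002, 0.002], [0.002, 1.0, 0.0], [-0.002, 0.0, -1.0]]
wrist_force: [-2.2, -0.3, 3.1]
gripper_width: 0.483
gripper_force: 30.0
```

Call:
{"api": "step_arm", "payload": {
  "linear": [
    [0,0,0.6],
    [0,0,0]
  ],
  "delta_rot": [
    [0,0,0],
    [0,0,0]
  ],
  "grip": [40,40]
}}

```text
time_s: 27.15
tcp_pos: [0.5176, 0.0339, 0.1224]
ee_rot: [[-1.0, 0.002, 0.003], [0.002, 1.0, 0.0], [-0.003, 0.0, -1.0]]
wrist_force: [-0.9, -0.9, 4.1]
gripper_width: 0.481
gripper_force: 30.0
```

Call:
{"api": "step_arm", "payload": {
  "linear": [
    [-2,0,0],
    [-2,0,0],
    [0,0,0]
  ],
  "delta_rot": [
    [0,0,0],
    [0,0,0],
    [0,0,0]
  ],
  "grip": [40,40,40]
}}

```text
time_s: 27.52
tcp_pos: [0.5205, 0.0337, 0.1217]
ee_rot: [[-1.0, 0.002, -0.0], [0.002, 1.0, -0.0], [0.0, -0.0, -1.0]]
wrist_force: [-3.9, 0.4, 1.7]
gripper_width: 0.483
gripper_force: 30.0
```

Call:
{"api": "step_arm", "payload": {
  "linear": [
    [-1.5,0,0],
    [-1.5,0,0],
    [0,0,0]
  ],
  "delta_rot": [
    [0,0,0],
    [0,0,0],
    [0,0,0]
  ],
  "grip": [40,40,40]
}}

```text
time_s: 27.9
tcp_pos: [0.5235, 0.0337, 0.122]
ee_rot: [[-1.0, 0.002, -0.0], [0.002, 1.0, -0.0], [0.0, -0.0, -1.0]]
wrist_force: [-6.1, 0.3, 1.7]
gripper_width: 0.477
gripper_force: 30.0
```

```bash
cat > prof.py <<'E'
from h import *
s=sense();c=capture('wrist')
im=c['img'].astype(int)
print(s['tcp_pos'],s['wrist_force'].round(1))
cols=im[225:285,278:296].mean(1)
g=cols[:,1]-cols[:,0]
print(' '.join(f'{225+i}:{int(a)}/{int(b)}' for i,(a,b) in enumerate(zip(g,cols.mean(1)))))
for l in ['drawer_box','keeper_mouth','bail_wire','lever_grip']:
    r=landmark_of('wrist',l)
    if r: print(l,r[0]['point'],round(r[0]['score'],2),onz(c,r[0]['point'],.12,s).round(4))
# bar lateral extent at bar rows
for r in (250,253,256,260,264): 
    sat=im[r].max(1)-im[r].min(1); m=(im[r].mean(1)>110)&(sat<40); x=np.where(m[230:345])[0]+230
    print(r,x.min() if len(x) else None,x.max() if len(x) else None,len(x))
E
python3 prof.py
```

```text
[0.52352287 0.03367449 0.12195979] [-6.1  0.3  1.7]
225:72/110 226:72/110 227:72/110 228:72/110 229:72/110 230:72/110 231:72/110 232:72/110 233:72/110 234:72/110 235:72/110 236:73/111 237:72/110 238:73/110 239:73/110 240:72/110 241:72/110 242:72/110 243:72/110 244:72/111 245:72/110 246:72/110 247:68/107 248:34/112 249:0/153 250:0/188 251:-1/204 252:-1/207 253:-1/208 254:-1/209 255:0/211 256:0/206 257:1/171 258:0/111 259:0/126 260:0/174 261:-1/217 262:-1/218 263:-2/217 264:-2/216 265:-2/218 266:-1/219 267:-1/217 268:-1/217 269:-1/221 270:-1/223 271:-1/224 272:-1/224 273:-1/224 274:-1/222 275:-1/221 276:-1/222 277:-1/223 278:-1/223 279:0/199 280:0/75 281:0/50 282:0/60 283:0/69 284:1/76
drawer_box [286.1, 222.6] 0.58 [0.5009 0.0347 0.12  ]
bail_wire [285.8, 253.7] 0.77 [0.5193 0.0345 0.12  ]
250 246 323 78
253 246 324 79
256 246 324 79
260 246 324 64
264 246 324 64
```

Call:
{"api": "step_arm", "payload": {
  "linear": [
    [-1,0,0],
    [-0.5,0,0],
    [0,0,0]
  ],
  "delta_rot": [
    [0,0,0],
    [0,0,0],
    [0,0,0]
  ],
  "grip": [40,40,40]
}}

```text
time_s: 28.52
tcp_pos: [0.5239, 0.0336, 0.1215]
ee_rot: [[-1.0, 0.003, -0.003], [0.003, 1.0, -0.0], [0.003, -0.0, -1.0]]
wrist_force: [-6.5, 0.6, 2.2]
gripper_width: 0.478
gripper_force: 30.0
```

```bash
python3 prof.py
```

```text
[0.52392734 0.0335756  0.12145714] [-6.5  0.6  2.2]
225:72/110 226:72/110 227:72/110 228:72/110 229:72/109 230:71/110 231:72/110 232:72/110 233:72/110 234:72/110 235:73/110 236:73/110 237:72/110 238:73/110 239:72/110 240:73/110 241:72/111 242:72/110 243:72/110 244:72/110 245:72/110 246:72/110 247:63/106 248:23/112 249:0/159 250:0/191 251:0/205 252:-1/207 253:-1/208 254:0/210 255:0/211 256:0/198 257:1/147 258:0/113 259:0/157 260:0/220 261:-1/217 262:0/217 263:0/217 264:-1/217 265:-2/219 266:-1/219 267:-1/217 268:-1/218 269:-1/222 270:-1/224 271:-1/224 272:-1/224 273:-1/224 274:-1/221 275:-1/213 276:-1/212 277:-1/213 278:0/214 279:0/191 280:0/73 281:0/50 282:0/60 283:0/69 284:0/76
drawer_box [283.9, 221.6] 0.67 [0.5006 0.0334 0.12  ]
bail_wire [461.3, 270.4] 0.69 [0.5301 0.1344 0.12  ]
250 246 323 78
253 246 324 79
256 246 324 79
260 246 324 64
264 246 324 64
```

Call:
{"api": "step_arm", "payload": {
  "linear": [
    [2.5,0,0],
    [1.5,0,0],
    [0,0,0.5],
    [0,0,0]
  ],
  "delta_rot": [
    [0,0,0],
    [0,0,0],
    [0,0,0],
    [0,0,0]
  ],
  "grip": [40,40,40,40]
}}

```text
time_s: 29.28
tcp_pos: [0.5233, 0.0338, 0.1227]
ee_rot: [[-1.0, 0.002, 0.005], [0.002, 1.0, 0.0], [-0.005, 0.0, -1.0]]
wrist_force: [1.3, -3.6, 3.1]
gripper_width: 0.481
gripper_force: 30.0
```

Call:
{"api": "step_arm", "payload": {
  "linear": [
    [0,0,0.7],
    [0,0,0]
  ],
  "delta_rot": [
    [0,0,0],
    [0,0,0]
  ],
  "grip": [40,40]
}}

```text
time_s: 29.52
tcp_pos: [0.5232, 0.0339, 0.1218]
ee_rot: [[-1.0, 0.002, 0.005], [0.002, 1.0, 0.0], [-0.005, 0.0, -1.0]]
wrist_force: [2.9, -4.4, 2.5]
gripper_width: 0.477
gripper_force: 30.0
```

Call:
{"api": "step_arm", "payload": {
  "linear": [
    [0,0,0.7],
    [0,0,0]
  ],
  "delta_rot": [
    [0,0,0],
    [0,0,0]
  ],
  "grip": [40,40]
}}

```text
time_s: 29.78
tcp_pos: [0.5233, 0.034, 0.1211]
ee_rot: [[-1.0, 0.002, 0.005], [0.002, 1.0, 0.0], [-0.005, 0.0, -1.0]]
wrist_force: [2.1, -3.5, 4.2]
gripper_width: 0.483
gripper_force: 30.0
```

```bash
python3 prof.py
```

```text
[0.52326624 0.03395329 0.12112062] [ 2.1 -3.5  4.2]
225:72/110 226:72/110 227:72/110 228:72/110 229:72/110 230:72/110 231:72/109 232:71/110 233:72/109 234:72/110 235:72/110 236:72/110 237:72/111 238:72/110 239:72/110 240:72/110 241:72/110 242:73/110 243:72/110 244:72/110 245:72/110 246:72/110 247:72/110 248:50/114 249:0/138 250:1/180 251:0/201 252:-1/207 253:0/208 254:0/209 255:0/210 256:0/210 257:8/184 258:32/118 259:0/118 260:0/115 261:0/153 262:0/218 263:-1/217 264:-2/217 265:-1/216 266:-2/218 267:-2/219 268:-2/218 269:-1/217 270:-1/220 271:-1/223 272:-1/224 273:0/224 274:-1/224 275:-1/223 276:-1/219 277:0/211 278:0/213 279:0/189 280:0/74 281:0/50 282:0/60 283:0/69 284:0/76
drawer_box [285.2, 221.0] 0.73 [0.4994 0.0345 0.12  ]
keeper_mouth [286.5, 264.1] 0.55 [0.5251 0.0352 0.12  ]
bail_wire [284.4, 254.0] 0.91 [0.5189 0.034  0.12  ]
250 246 323 78
253 246 324 79
256 246 324 79
260 246 324 63
264 246 324 63
```

Call:
{"api": "step_arm", "payload": {
  "linear": [
    [-2,0,0],
    [-2,0,0],
    [0,0,0]
  ],
  "delta_rot": [
    [0,0,0],
    [0,0,0],
    [0,0,0]
  ],
  "grip": [40,40,40]
}}

```text
time_s: 30.4
tcp_pos: [0.5236, 0.0339, 0.1204]
ee_rot: [[-1.0, 0.002, -0.003], [0.002, 1.0, -0.0], [0.003, -0.0, -1.0]]
wrist_force: [-5.8, -0.3, 9.0]
gripper_width: 0.48
gripper_force: 33.2
```

Call:
{"api": "step_arm", "payload": {
  "linear": [
    [-1,0,0],
    [0,0,0]
  ],
  "delta_rot": [
    [0,0,0],
    [0,0,0]
  ],
  "grip": [40,40]
}}

```text
time_s: 30.65
tcp_pos: [0.5236, 0.0339, 0.1204]
ee_rot: [[-1.0, 0.002, -0.005], [0.002, 1.0, -0.001], [0.005, -0.001, -1.0]]
wrist_force: [-7.9, -0.2, 10.8]
gripper_width: 0.484
gripper_force: 34.1
```

```bash
python3 prof.py
```

```text
[0.52361664 0.03385869 0.12038511] [-7.9 -0.2 10.8]
225:72/109 226:72/110 227:72/110 228:72/110 229:72/110 230:72/110 231:72/110 232:71/110 233:71/110 234:71/110 235:72/110 236:72/110 237:73/110 238:72/110 239:72/110 240:72/110 241:72/110 242:73/111 243:73/111 244:72/110 245:72/110 246:72/110 247:68/106 248:34/108 249:1/149 250:1/185 251:-1/203 252:-1/207 253:-1/208 254:-1/209 255:0/211 256:0/207 257:7/171 258:27/94 259:1/112 260:1/124 261:0/169 262:-1/217 263:-1/218 264:-2/217 265:-2/216 266:-2/218 267:-2/219 268:-1/218 269:-1/217 270:-1/220 271:-1/223 272:0/224 273:-1/224 274:-1/224 275:-1/224 276:-1/225 277:-1/225 278:-1/224 279:-1/199 280:0/75 281:0/50 282:0/60 283:0/68 284:1/76
drawer_box [286.2, 220.9] 0.85 [0.4995 0.0349 0.12  ]
keeper_mouth [285.8, 263.8] 0.58 [0.5248 0.0347 0.12  ]
bail_wire [285.5, 256.7] 0.65 [0.5205 0.0345 0.12  ]
250 246 323 78
253 246 324 79
256 246 324 79
260 246 324 63
264 246 324 64
```

Call:
{"api": "step_arm", "payload": {
  "linear": [
    [0,0,-1.5],
    [2,0,0],
    [2,0,0],
    [2,0,0],
    [0,0,0]
  ],
  "delta_rot": [
    [0,0,0],
    [0,0,0],
    [0,0,0],
    [0,0,0],
    [0,0,0]
  ],
  "grip": [40,40,40,40,40]
}}

```text
time_s: 31.52
tcp_pos: [0.522, 0.034, 0.1225]
ee_rot: [[-1.0, 0.002, 0.004], [0.002, 1.0, 0.0], [-0.004, 0.0, -1.0]]
wrist_force: [4.2, -3.3, 1.3]
gripper_width: 0.478
gripper_force: 30.0
```

Call:
{"api": "step_arm", "payload": {
  "linear": [
    [0,0,0],
    [0,0,0],
    [0,0,0],
    [0,0,0]
  ],
  "delta_rot": [
    [0,0,0],
    [0,0,0],
    [0,0,0],
    [0,0,0]
  ],
  "grip": [54,54,54,54]
}}

```text
time_s: 32.02
tcp_pos: [0.5205, 0.034, 0.1217]
ee_rot: [[-1.0, 0.002, 0.001], [0.002, 1.0, 0.0], [-0.001, 0.0, -1.0]]
wrist_force: [0.7, -1.0, -0.4]
gripper_width: 0.618
gripper_force: 0.0
```

```bash
python3 prof.py; python3 -c "
from h import *
c=capture('wrist');cv2.imwrite('pics/w8c.png',cv2.resize(c['img'][165:315,170:390][:,:,::-1],(800,545),interpolation=3))"
```

```text
[0.5205313  0.03397412 0.12168993] [ 0.7 -1.  -0.4]
225:66/99 226:72/111 227:72/110 228:72/110 229:72/110 230:72/110 231:72/110 232:72/110 233:72/110 234:72/110 235:72/110 236:72/110 237:71/110 238:72/110 239:72/110 240:72/111 241:72/110 242:73/110 243:72/110 244:72/111 245:72/111 246:72/110 247:72/110 248:72/111 249:73/110 250:73/110 251:49/115 252:0/140 253:1/180 254:0/202 255:-1/207 256:-1/208 257:0/209 258:0/211 259:0/210 260:8/184 261:51/114 262:56/110 263:13/112 264:0/113 265:0/155 266:0/221 267:-1/217 268:0/218 269:-1/217 270:-2/218 271:-1/218 272:-1/218 273:-1/217 274:-1/219 275:-1/222 276:-1/224 277:0/224 278:-1/224 279:-1/199 280:0/76 281:0/51 282:0/60 283:0/69 284:1/76
drawer_box [285.3, 227.0] 0.97 [0.5003 0.0346 0.12  ]
keeper_mouth [284.0, 265.0] 0.8 [0.5231 0.0338 0.12  ]
bail_wire [287.7, 256.4] 0.84 [0.5178 0.0359 0.12  ]
250 None None 0
253 245 323 79
256 245 325 81
260 244 325 82
264 244 325 59
```

View pics/w8c.png

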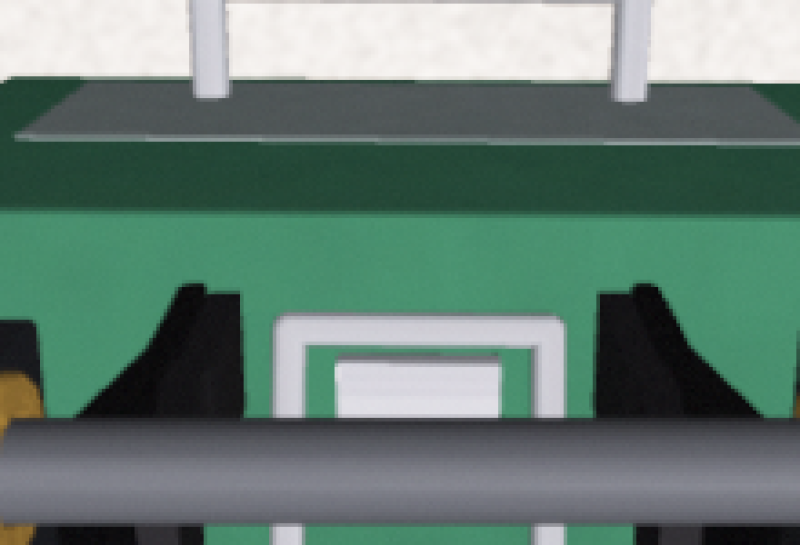

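The bar (crop row 330, about 80 px wide) sits roughly 8 mm above the drawer top. That is too high, and it was meeting the lip. I'll regrip lower on the fingers.

Call:
{"api": "step_arm", "payload": {
  "linear": [
    [-2,0,-5],
    [0,0,0],
    [0,0,0],
    [0,0,0],
    [0,0,0],
    [0,0,0]
  ],
  "delta_rot": [
    [0,0,0],
    [0,0,0],
    [0,0,0],
    [0,0,0],
    [0,0,0],
    [0,0,0]
  ],
  "grip": [54,54,40,40,40,40]
}}

```text
time_s: 33.08
tcp_pos: [0.5228, 0.0338, 0.1268]
ee_rot: [[-1.0, 0.002, 0.002], [0.002, 1.0, -0.0], [-0.002, -0.0, -1.0]]
wrist_force: [0.1, 0.4, 0.2]
gripper_width: 0.477
gripper_force: 30.0
```

Call:
{"api": "step_arm", "payload": {
  "linear": [
    [0.8,0,1.5],
    [0,0,1.5],
    [0,0,1],
    [0,0,0]
  ],
  "delta_rot": [
    [0,0,0],
    [0,0,0],
    [0,0,0],
    [0,0,0]
  ],
  "grip": [40,40,40,40]
}}

```text
time_s: 33.58
tcp_pos: [0.523, 0.0339, 0.1235]
ee_rot: [[-1.0, 0.002, 0.004], [0.002, 1.0, 0.0], [-0.004, 0.0, -1.0]]
wrist_force: [1.6, -2.0, 3.4]
gripper_width: 0.48
gripper_force: 30.0
```

```bash
cat > bar.py <<'E'
from h import *
s=sense();c=capture('wrist');im=c['img'].astype(float)
R=s['ee_rot'];print(s['tcp_pos'].round(4),R[:,2].round(4),s['wrist_force'].round(1),s['gripper_force'])
cen=im[225:285,278:292].mean(1);g=cen[:,1]-cen[:,0];m=cen.mean(1)
rows=np.arange(225,285)
def up(i0,arr,th,rising=True):
    for i in range(i0,len(arr)-1):
        if (arr[i]<th<=arr[i+1]) if rising else (arr[i]>=th>arr[i+1]): return 225+i+(th-arr[i])/(arr[i+1]-arr[i]),i+1
    return None,None
t,i=up(0,-g,-36); b,j=up(i+2,m,150,False) if i else (None,None); l,k=up(j+1,m,165) if j else (None,None)
print('bar top',t,'bottom',b,'liptop',l,' green min after bar',g[j-1:k+1].astype(int) if k else None)
r=int(round((t+b)/2)) if b else 255
L=im[r-1:r+2].mean(0).mean(1)
xs=np.arange(560);a=[x for x in range(215,285) if L[x]<110<=L[x+1]][-1];e=[x for x in range(290,360) if L[x]>=110>L[x+1]][0]
a=a+(110-L[a])/(L[a+1]-L[a]);e=e+(110-L[e])/(L[e+1]-L[e]);w=e-a
d=c['fx']*.043/w
M=np.eye(4);M[:3,:3]=R;M[:3,3]=s['tcp_pos'];W=M@c['mount']
v=(t+b)/2;u=(a+e)/2
p=W@np.array([(u-c['cx'])/c['fx']*d,-(v-c['cy'])/c['fy']*d,-d,1]);print('w',w,'bar',p[:3].round(4))
if l: print('lip x',onz(c,(u,l-.3),.132,s).round(4))
E
python3 bar.py
```

```text
[0.523  0.0339 0.1235] [ 4.e-03  1.e-04 -1.e+00] [ 1.6 -2.   3.4] 30.01206748187542
bar top 243.66140350877194 bottom 252.7820299500832 liptop 259.30750307503075  green min after bar [ 5 33 72 71 63 28  0  0  0]
w 76.90447142167304 bar [0.5153 0.0342 0.1218]
lip x [0.5172 0.0342 0.132 ]
```

Call:
{"api": "step_arm", "payload": {
  "linear": [
    [-1.5,0,-0.4],
    [-1.5,0,0],
    [-1.5,0,0],
    [0,0,0]
  ],
  "delta_rot": [
    [0,0,0],
    [0,0,0],
    [0,0,0],
    [0,0,0]
  ],
  "grip": [40,40,40,40]
}}

```text
time_s: 34.12
tcp_pos: [0.5254, 0.0337, 0.1225]
ee_rot: [[-1.0, 0.002, -0.001], [0.002, 1.0, -0.0], [0.001, -0.0, -1.0]]
wrist_force: [-4.0, -0.7, 2.8]
gripper_width: 0.482
gripper_force: 30.0
```

```bash
python3 bar.py; python3 -c "
from h import *
c=capture('wrist');print(c['mount'].round(4).tolist(),c['cy'])"
```

```text
[0.5254 0.0337 0.1225] [-1.1e-03 -4.0e-04 -1.0e+00] [-4.  -0.7  2.8] 30.00536922365427
bar top 243.46540880503144 bottom 252.4219001610306 liptop 256.1102112676056  green min after bar [ 8 36 13  0  0  0]
w 76.91125630047372 bar [0.5176 0.0341 0.1208]
lip x [0.5173 0.0341 0.132 ]
[[-0.001, 0.9612, 0.2757, 0.0764], [1.0, 0.001, -0.0, 0.0003], [-0.0003, 0.2757, -0.9612, -0.1629], [0.0, 0.0, 0.0, 1.0]] 211.21179104940876
```

Call:
{"api": "step_arm", "payload": {
  "linear": [
    [-1.5,0,-0.3],
    [-1,0,0],
    [0,0,0]
  ],
  "delta_rot": [
    [0,0,0],
    [0,0,0],
    [0,0,0]
  ],
  "grip": [40,40,40]
}}

```text
time_s: 34.6
tcp_pos: [0.529, 0.0337, 0.1233]
ee_rot: [[-1.0, 0.002, 0.001], [0.002, 1.0, -0.0], [-0.001, -0.0, -1.0]]
wrist_force: [-2.5, -1.2, 0.2]
gripper_width: 0.48
gripper_force: 30.0
```

Call:
{"api": "step_arm", "payload": {
  "linear": [
    [-1,0,0],
    [0,0,0]
  ],
  "delta_rot": [
    [0,0,0],
    [0,0,0]
  ],
  "grip": [40,40]
}}

```text
time_s: 34.85
tcp_pos: [0.53, 0.0337, 0.1235]
ee_rot: [[-1.0, 0.002, 0.001], [0.002, 1.0, -0.0], [-0.002, -0.0, -1.0]]
wrist_force: [-2.5, -1.6, -0.5]
gripper_width: 0.481
gripper_force: 30.0
```

```bash
python3 bar.py; python3 prof.py | sed -n 2p | tr ' ' '\n' | sed -n 15,40p | tr '\n' ' '
```

```text
[0.53   0.0337 0.1235] [ 1.5e-03 -1.0e-04 -1.0e+00] [-2.5 -1.6 -0.5] 30.00597070902586
bar top 243.46428571428572 bottom 279.329351184346 liptop None  green min after bar None
w 47.90217925610358 bar [0.5755 0.034  0.0254]
239:72/110 240:72/110 241:72/110 242:71/110 243:56/110 244:12/116 245:1/128 246:0/112 247:0/155 248:0/222 249:0/217 250:0/218 251:-1/217 252:-2/217 253:-1/219 254:-1/218 255:-1/217 256:-1/218 257:-1/222 258:0/224 259:-1/224 260:-1/224 261:-1/224 262:-1/224 263:-1/222 264:-1/220
```

The bar's front edge is at row 243.5, tucked behind the lip edge at row 247, so it is in the mouth. I'll release and lift.

Call:
{"api": "step_arm", "payload": {
  "linear": [
    [0,0,0],
    [0,0,0],
    [0,0,0],
    [0,0,0]
  ],
  "delta_rot": [
    [0,0,0],
    [0,0,0],
    [0,0,0],
    [0,0,0]
  ],
  "grip": [40,60,60,60]
}}

```text
time_s: 35.65
tcp_pos: [0.5312, 0.0343, 0.1241]
ee_rot: [[-1.0, 0.001, 0.004], [0.001, 1.0, 0.001], [-0.004, 0.001, -1.0]]
wrist_force: [-0.1, -0.2, -0.1]
gripper_width: 0.671
gripper_force: 0.0
```

Call:
{"api": "step_arm", "payload": {
  "linear": [
    [0,0,-15],
    [0,0,-40],
    [0,0,-50],
    [-20,0,-20],
    [-20,0,0],
    [0,0,0],
    [0,0,0]
  ],
  "delta_rot": [
    [0,0,0],
    [0,0,0],
    [0,0,0],
    [0,0,0],
    [0,0,0],
    [0,0,0],
    [0,0,0]
  ],
  "grip": [60,60,60,60,0,0,0]
}}

```text
time_s: 36.52
tcp_pos: [0.5693, 0.0337, 0.2489]
ee_rot: [[-1.0, 0.002, 0.002], [0.002, 1.0, 0.0], [-0.002, 0.0, -1.0]]
wrist_force: [0.8, -0.6, -0.8]
gripper_width: 0.435
gripper_force: 0.0
```

```bash
python3 - <<'E'
from h import *
np.set_printoptions(precision=4,suppress=True)
s=sense();c=capture('wrist');print(s['tcp_pos'])
cv2.imwrite('pics/w9.png',c['img'][:,:,::-1])
for l,z in [('drawer_box',.12),('keeper_mouth',.12),('bail_wire',.124),('lever_grip',.193)]:
    r=landmark_of('wrist',l)
    if r: print(l,r[0]['point'],round(r[0]['score'],2),onz(c,r[0]['point'],z,s))
im=c['img'].astype(int)
# red extents, and bar occlusion profile
m=(im[...,0]>120)&(im[...,1]<60)&(im[...,2]<60);ys,xs=np.where(m[:, 240:330]);print('red rows',ys.min(),ys.max(),'cols',xs.min()+240,xs.max()+240)
col=im[:,279:292].mean(1);print([(i,int(col[i,1]-col[i,0]),int(col[i].mean())) for i in range(95,165,1)])
E
```

```text
[0.5693 0.0337 0.2489]
drawer_box [285.9, 126.9] 0.76 [0.4988 0.0352 0.12  ]
keeper_mouth [284.9, 156.9] 0.57 [0.5252 0.0342 0.12  ]
lever_grip [284.4, 278.1] 0.83 [0.609  0.0335 0.193 ]
red rows 247 279 cols 268 300
[(95, -3, 239), (96, -3, 238), (97, -4, 234), (98, -4, 217), (99, 0, 206), (100, 0, 208), (101, 0, 206), (102, 0, 208), (103, 0, 206), (104, 1, 186), (105, 0, 159), (106, -6, 200), (107, -3, 239), (108, -3, 240), (109, -3, 240), (110, -3, 239), (111, -3, 239), (112, -3, 239), (113, -3, 238), (114, -3, 238), (115, -3, 237), (116, -3, 238), (117, -3, 239), (118, -3, 239), (119, -3, 239), (120, -3, 240), (121, -3, 241), (122, -3, 239), (123, -3, 238), (124, -4, 224), (125, 8, 131), (126, 20, 119), (127, 48, 73), (128, 71, 108), (129, 71, 109), (130, 72, 109), (131, 72, 109), (132, 71, 109), (133, 71, 110), (134, 72, 110), (135, 71, 110), (136, 71, 110), (137, 72, 110), (138, 73, 110), (139, 72, 111), (140, 72, 110), (141, 72, 110), (142, 72, 111), (143, 72, 110), (144, 72, 110), (145, 72, 110), (146, 72, 110), (147, 72, 110), (148, 67, 109), (149, 22, 164), (150, -1, 229), (151, -1, 217), (152, -2, 217), (153, -2, 219), (154, -2, 219), (155, -1, 218), (156, -1, 223), (157, -1, 225), (158, 0, 224), (159, -1, 224), (160, -1, 226), (161, -1, 225), (162, -1, 224), (163, -1, 228), (164, -1, 230)]
```

Call:
{"api": "step_arm", "payload": {
  "linear": [
    [-2,0,20],
    [0,0,20],
    [0,0,22],
    [-8,0,0],
    [-6,0,0],
    [-3,0,0],
    [-3,0,0],
    [0,0,0]
  ],
  "delta_rot": [
    [0,0,0],
    [0,0,0],
    [0,0,0],
    [0,0,0],
    [0,0,0],
    [0,0,0],
    [0,0,0],
    [0,0,0]
  ],
  "grip": [0,0,0,0,0,0,0,0]
}}

```text
time_s: 37.78
tcp_pos: [0.5922, 0.0338, 0.187]
ee_rot: [[-1.0, 0.002, 0.002], [0.002, 1.0, 0.0], [-0.002, 0.0, -1.0]]
wrist_force: [-0.1, -0.1, -0.5]
gripper_width: 0.004
gripper_force: 0.0
```

Call:
{"api": "step_arm", "payload": {
  "linear": [
    [-2.5,0,1],
    [-2.5,0,1.5],
    [0,0,0]
  ],
  "delta_rot": [
    [0,0,0],
    [0,0,0],
    [0,0,0]
  ],
  "grip": [0,0,0]
}}

```text
time_s: 38.15
tcp_pos: [0.5971, 0.0337, 0.1841]
ee_rot: [[-1.0, 0.002, 0.002], [0.002, 1.0, 0.0], [-0.002, 0.0, -1.0]]
wrist_force: [0.4, 0.5, -0.0]
gripper_width: 0.004
gripper_force: 0.1
```

Call:
{"api": "step_arm", "payload": {
  "linear": [
    [-3,0,2],
    [-3,0,2],
    [-3,0,2],
    [0,0,0]
  ],
  "delta_rot": [
    [0,0,0],
    [0,0,0],
    [0,0,0],
    [0,0,0]
  ],
  "grip": [0,0,0,0]
}}

```text
time_s: 38.65
tcp_pos: [0.6063, 0.0337, 0.1782]
ee_rot: [[-1.0, 0.002, 0.002], [0.002, 1.0, -0.0], [-0.002, -0.0, -1.0]]
wrist_force: [-0.6, -0.4, 1.9]
gripper_width: 0.007
gripper_force: 0.6
```

Call:
{"api": "step_arm", "payload": {
  "linear": [
    [-3,0,2],
    [-3,0,2.5],
    [0,0,0]
  ],
  "delta_rot": [
    [0,0,0],
    [0,0,0],
    [0,0,0]
  ],
  "grip": [0,0,0]
}}

```text
time_s: 39.02
tcp_pos: [0.6122, 0.0337, 0.1735]
ee_rot: [[-1.0, 0.002, 0.002], [0.002, 1.0, -0.0], [-0.002, -0.0, -1.0]]
wrist_force: [-0.3, -0.2, 1.7]
gripper_width: 0.006
gripper_force: 0.8
```

Call:
{"api": "step_arm", "payload": {
  "linear": [
    [-2.5,0,3],
    [-2.5,0,3],
    [0,0,0]
  ],
  "delta_rot": [
    [0,0,0],
    [0,0,0],
    [0,0,0]
  ],
  "grip": [0,0,0]
}}

```text
time_s: 39.4
tcp_pos: [0.6174, 0.0336, 0.1675]
ee_rot: [[-1.0, 0.002, 0.002], [0.002, 1.0, -0.0], [-0.002, -0.0, -1.0]]
wrist_force: [-0.2, -0.5, 1.7]
gripper_width: 0.005
gripper_force: 0.7
```

Call:
{"api": "step_arm", "payload": {
  "linear": [
    [-2.5,0,3],
    [-2.5,0,3],
    [0,0,0]
  ],
  "delta_rot": [
    [0,0,0],
    [0,0,0],
    [0,0,0]
  ],
  "grip": [0,0,0]
}}

```text
time_s: 39.78
tcp_pos: [0.6219, 0.0336, 0.1611]
ee_rot: [[-1.0, 0.002, 0.001], [0.002, 1.0, -0.0], [-0.001, -0.0, -1.0]]
wrist_force: [-1.5, 0.1, 0.3]
gripper_width: 0.004
gripper_force: 0.5
```

```bash
python3 - <<'E'
from h import *
np.set_printoptions(precision=4,suppress=True)
c=capture('top');c1=capture('scene');s=sense()
for n,cc in (('top',c),('scene',c1)):
    for l,z in [('drawer_box',.12),('keeper_mouth',.12),('bail_wire',.124),('lever_grip',.16)]:
        r=landmark_of(n,l)
        if r: print(n,l,r[0]['point'],round(r[0]['score'],2),onz(cc,r[0]['point'],z))
E
```

```text
top drawer_box [280.5, 209.6] 0.95 [0.5015 0.0298 0.12  ]
top keeper_mouth [279.9, 199.2] 0.92 [0.5281 0.0345 0.12  ]
top bail_wire [280.0, 200.6] 0.62 [0.5235 0.0337 0.124 ]
scene drawer_box [281.3, 200.6] 0.73 [0.5124 0.0354 0.12  ]
scene bail_wire [283.0, 201.1] 0.6 [0.5201 0.0304 0.124 ]
scene lever_grip [327.5, 201.6] 0.63 [0.6401 0.0352 0.16  ]
```

Call:
{"api": "step_arm", "payload": {
  "linear": [
    [-2,0,3.5],
    [-1.5,0,3.5],
    [0,0,0]
  ],
  "delta_rot": [
    [0,0,0],
    [0,0,0],
    [0,0,0]
  ],
  "grip": [0,0,0]
}}

```text
time_s: 40.65
tcp_pos: [0.6257, 0.0337, 0.1543]
ee_rot: [[-1.0, 0.002, 0.002], [0.002, 1.0, 0.0], [-0.002, 0.0, -1.0]]
wrist_force: [-0.6, -0.4, 0.0]
gripper_width: 0.006
gripper_force: 0.2
```

Call:
{"api": "step_arm", "payload": {
  "linear": [
    [-1.5,0,4],
    [-1,0,4],
    [0,0,0]
  ],
  "delta_rot": [
    [0,0,0],
    [0,0,0],
    [0,0,0]
  ],
  "grip": [0,0,0]
}}

```text
time_s: 41.02
tcp_pos: [0.6283, 0.0337, 0.1463]
ee_rot: [[-1.0, 0.002, 0.002], [0.002, 1.0, 0.0], [-0.002, 0.0, -1.0]]
wrist_force: [-0.8, -0.1, 0.5]
gripper_width: 0.009
gripper_force: 0.0
```

Call:
{"api": "step_arm", "payload": {
  "linear": [
    [-0.5,0,3],
    [-0.5,0,2.5],
    [0,0,0]
  ],
  "delta_rot": [
    [0,0,0],
    [0,0,0],
    [0,0,0]
  ],
  "grip": [0,0,0]
}}

```text
time_s: 41.4
tcp_pos: [0.6289, 0.0336, 0.1409]
ee_rot: [[-1.0, 0.002, 0.001], [0.002, 1.0, 0.0], [-0.001, 0.0, -1.0]]
wrist_force: [-0.1, 0.1, -0.3]
gripper_width: 0.008
gripper_force: 0.0
```

Call:
{"api": "step_arm", "payload": {
  "linear": [
    [0,0,2.5],
    [0,0,2],
    [0,0,0]
  ],
  "delta_rot": [
    [0,0,0],
    [0,0,0],
    [0,0,0]
  ],
  "grip": [0,0,0]
}}

```text
time_s: 41.78
tcp_pos: [0.6288, 0.0336, 0.1365]
ee_rot: [[-1.0, 0.002, 0.001], [0.002, 1.0, -0.0], [-0.001, -0.0, -1.0]]
wrist_force: [0.0, -0.1, 0.2]
gripper_width: 0.004
gripper_force: 0.0
```

Call:
{"api": "step_arm", "payload": {
  "linear": [
    [0,0,1.5],
    [0,0,1],
    [0,0,0]
  ],
  "delta_rot": [
    [0,0,0],
    [0,0,0],
    [0,0,0]
  ],
  "grip": [0,0,0]
}}

```text
time_s: 42.15
tcp_pos: [0.6292, 0.0337, 0.135]
ee_rot: [[-1.0, 0.002, 0.003], [0.002, 1.0, 0.0], [-0.003, 0.0, -1.0]]
wrist_force: [-0.8, -0.3, 5.2]
gripper_width: 0.006
gripper_force: 2.1
```

Call:
{"api": "step_arm", "payload": {
  "linear": [
    [0,0,-15],
    [0,0,-45],
    [0,0,-45],
    [20,0,-30],
    [30,0,0],
    [0,0,0]
  ],
  "delta_rot": [
    [0,0,0],
    [0,0,0],
    [0,0,0],
    [0,0,0],
    [0,0,0],
    [0,0,0]
  ],
  "grip": [0,0,0,0,0,0]
}}

```text
time_s: 42.9
tcp_pos: [0.5776, 0.0337, 0.2709]
ee_rot: [[-1.0, 0.002, 0.004], [0.002, 1.0, 0.001], [-0.004, 0.001, -1.0]]
wrist_force: [0.9, -0.4, 0.3]
gripper_width: 0.002
gripper_force: 0.0
```

```bash
python3 - <<'E'
from h import *
np.set_printoptions(precision=4,suppress=True)
s=sense();c=capture('wrist');print(s['tcp_pos'],s['wrist_force'])
c1=capture('scene');c2=capture('top')
for l,z in [('drawer_box',.12),('keeper_mouth',.12),('bail_wire',.124),('lever_grip',.134)]:
    for n,cc in (('wrist',c),('scene',c1),('top',c2)):
        r=landmark_of(n,l)
        if r: print(n,l,np.round(r[0]['point'],1),round(r[0]['score'],2),onz(cc,r[0]['point'],z,s))
im=c['img'].astype(int)
m=(im[...,0]>110)&(im[...,1]<60)&(im[...,2]<60);ys,xs=np.where(m[:, 250:320])
if len(ys): print('red rows',ys.min(),ys.max(),'cols',xs.min()+250,xs.max()+250)
u=285
col=im[:,281:290].mean(1)
print([(i,int(col[i,1]-col[i,0]),int(col[i].mean())) for i in range(100,200)])
for r in range(130,200,4):
    L=im[r];b=(L.mean(1)>130)&(L.max(1)-L.min(1)<40);x=np.where(b[240:330])[0]+240
    g=np.split(x,np.where(np.diff(x)>1)[0]+1) if len(x) else []
    print(r,[(int(a[0]),int(a[-1])) for a in g])
E
```

```text
[0.5776 0.0337 0.2709] [ 0.8737 -0.3984  0.2791]
wrist drawer_box [285.3 123.2] 0.92 [0.5044 0.0348 0.12  ]
scene drawer_box [278.7 200.6] 0.91 [0.5065 0.0321 0.12  ]
top drawer_box [279.2 211.3] 0.61 [0.4968 0.0325 0.12  ]
wrist keeper_mouth [286.6 148.9] 0.82 [0.5286 0.036  0.12  ]
scene keeper_mouth [287.1 202.6] 0.83 [0.53   0.0346 0.12  ]
top keeper_mouth [281.5 202.2] 0.61 [0.5208 0.0295 0.12  ]
scene bail_wire [282.9 202.7] 0.4 [0.5233 0.0238 0.124 ]
top bail_wire [280.2 199.9] 0.67 [0.5254 0.0334 0.124 ]
scene lever_grip [327.9 213.3] 0.42 [0.6478 0.0246 0.134 ]
red rows 240 267 cols 272 296
[(100, 1, 197), (101, 0, 163), (102, -5, 187), (103, -3, 238), (104, -3, 237), (105, -3, 237), (106, -4, 236), (107, -3, 236), (108, -3, 235), (109, -4, 236), (110, -3, 237), (111, -3, 237), (112, -3, 238), (113, -3, 240), (114, -3, 240), (115, -3, 238), (116, -3, 237), (117, -3, 238), (118, -3, 239), (119, -3, 235), (120, -1, 195), (121, 30, 107), (122, 64, 98), (123, 71, 107), (124, 70, 108), (125, 71, 107), (126, 71, 108), (127, 70, 108), (128, 70, 108), (129, 71, 108), (130, 71, 108),
[... 874 characters left out ...]
186, -1, 209), (187, -1, 209), (188, -1, 209), (189, -1, 208), (190, 0, 209), (191, 0, 209), (192, -1, 209), (193, -1, 209), (194, -1, 209), (195, -1, 209), (196, -1, 209), (197, -1, 209), (198, -1, 209), (199, -1, 209)]
130 []
134 []
138 []
142 [(272, 296)]
146 [(263, 305)]
150 [(263, 307)]
154 [(263, 267), (272, 297), (302, 307)]
158 [(263, 267), (272, 297), (302, 307)]
162 [(263, 267), (273, 275), (281, 288), (294, 297), (302, 307)]
166 [(263, 267), (273, 296), (302, 307)]
170 [(263, 267), (302, 306)]
174 [(263, 267), (302, 306)]
178 [(262, 267), (302, 306)]
182 [(263, 267), (302, 306)]
186 [(263, 306)]
190 [(263, 290), (296, 306)]
194 [(263, 306)]
198 [(263, 268), (271, 298), (300, 306)]
```

```bash
python3 -c "
from station import finish_job
print(finish_job())"
```

```text
the job is handed in; nothing more can be done
None
```

I handed the job in at about 43 s of the 72 s allowed: by the last checks the drawer is clamped on its seal, the bail's bar sits under the keeper's lip, the red lever lies flat, and the arm touches nothing. No verdict came back, and the final state was checked from camera measurements and touch only, as all 10 picture views were used.

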